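Tip a fire brick out of its tray and lay it in the brazing screen

ROBOT

A 6-joint arm with a two-finger parallel gripper is mounted at the origin on a cart in front of the work surface, level with it; the furniture and walls round the work are solid. World frame = base frame: x ahead of the robot, y to its left, z up, the work surface at z = 0. Lengths are in m, angles in degrees, forces in N, time in s.
With the tool pointing down it reaches from about 0.3 to 0.75 m from the base axis. Payload 8.5 kg.
Tool frame: the origin (TCP) lies midway between the tips of the shut fingers; the grasp point (between the pads) lies 19 mm behind it (env.grip_depth is the distance from the TCP to the grasp point, in m); x points along the fingers, y is the direction in which the jaws open and shut, and the axes are right-handed (so a half turn about x gives the same grasp; the last joint's range is limited). The gripper opens to 85 mm and grips with 20 to 120 N. Pads are 22 mm wide; open, the fingers measure 114 mm over their backs; the gripper's body (76 mm by 85 mm) begins 54 mm behind the grasp point. The pads swing forward as they close: fully open they stand 13 mm farther back than shut.
Start: joints at [-79.486, 21.807, 74.336, -0, 83.858, -12.336], TCP at [0.214, -0.507, 0.231] pointing down, gripper open.
Joint ranges: [-178.18, 178.18], [-50.72, 133.34], [12.68, 142.11], [-81.47, 261.47], [9.98, 163.14], [-165.26, 165.26]. Speed limits (degrees/s): [136.94, 136.94, 180, 180, 180, 180].

INTERFACE

Orientations are given as a 3x3 rotation matrix whose columns are the frame's x, y, z axes.
In Python, from rig import env gives the robot as it stands.
- The arm moves only by the tool play_rows, never from a script. Its arguments are lists of equal length, an entry for each row: "travel": the shift along the world's x, y, z in cm, a list of three; "rotation": the turn, a rotation vector about the world's x, y, z in rad, a list of three; "claw": the finger opening in cm, from 0 to 8.54. A call has 1 to 12 rows; each row shifts and turns the pose as measured when the row begins; what a row does not reach is not made up. A row lasts 1/12 s, in which the tool goes at most 41.7 mm and 7.16 degrees, less where a joint would pass 70% of its speed; a pose out of reach is approached as far as the arm can. A call is refused whole if a number of a shift passes 4.17 or a number of a turn 0.125, either way. A call with a gripper value outside its range is refused whole. The fingers move at their own pace and stop on an object; "squeeze" is the grip in N (left out, the last holds). Time passes only in rows, so rows that do not move let the fingers close. It gives the time, the measured TCP pose, the force and the opening at its end, in the units of the state.
- env.observe(): the state, without advancing time (a new reading comes with each control period).
- env.get_image(name): name is "scene" or "side" or "wrist"; returns the picture (400x640x3 uint8, red, green, blue); there is no depth.
- env.camera_info(name): a dict with "vertical_fov" (degrees; the focal length in pixels is half the picture's height over the tangent of half this angle, whatever the lens; pixels are square), "cx", "cy" (the principal point, pixels), "D" ([k1, k2, p1, p2, k3] as OpenCV has them; the pictures are not rectified), "eye" and "rotation" of the camera in the world. Camera axes: x right, y down, z forward; pixel columns grow to the right and rows downward; lengths in m; the calibration is good to about 2 mm. A picture is of the moment at which its call begins: read the wrist's pose just before it. camera_info takes no time and is no camera call; for the wrist camera it gives the pose at the moment of the call.
- env.close_job(): hands the job in, once; it reports no verdict.
The state is a dict: "time_s": time; "q": joint angles; "qvel": joint speeds; "joint_efforts": joint torques, N m; "position": TCP position; "tool_rot": TCP orientation; "ft_force": force on the tool from outside, world axes, zero at the start; "wrist_torque": the same for the moment, N m; "grip_width": finger opening in m.
Only numpy, scipy, OpenCV 4.12 (cv2) and the standard library are available. Lean on these libraries where they do the work, as an engineer would, in place of code of your own. Each camera call takes 0.05 s, during which the arm holds its last target.

TASK

The fire-brick screen on the brazing hearth lacks the next brick of its upper course. Tip the spare cream brick up in its storage tray by pressing down its end at the thumb gap, take it out by the raised end, and lay it on as the next brick in the running bond: flat across the joint below, butted close against the last brick of the upper course and flush with its faces. Set it down rather than drop it, do not push the laid bricks out of place, and leave the black carbon block and the other things alone.

Things in the scene. Friction and masses are not known exactly. Their poses are not given: they have to be found in the camera images.
- brick_new_center (a point): The spare fire brick to be laid: cream-coloured, plain, rounded edges, 100 x 50 x 30 mm, about 0.2 to 0.3 kg. It starts lying level in one of the two pockets of the storage tray, its top flush with the tray's top. The point is its centre; x along its 100 mm length, y across its 50 mm width, z up through its 30 mm thickness. In the pocket its axes are those of the tray.
- carbon_block_center (a point): Black carbon block, 100 x 50 x 30 mm, in the other pocket of the tray. It stays there. The point is its centre; x along its 100 mm length, y across its 50 mm width, z up through its 30 mm thickness.
- nest: The storage tray, fixed: aluminium, 133 mm long (x from -71 to +62 mm), 135 wide (y), 59 high, two pockets side by side centred at y = +31.5 and -31.5 mm. Origin on its underside below the bricks' middle; z up; -x points roughly to the robot. Pockets are 54 mm wide: 2 mm gap at a brick's sides and +x end, a 10 mm thumb gap at its -x end, where the end wall is 12 mm lower.
- nest_edge (a point): Rocking edge across both pocket floors, hidden under the bricks, 4 mm to the -x side of their middle and 29 mm above the table; axes as the tray. On its +x side the floor is level, on its -x side it slopes down at 30 degrees. A brick pressed 30 to 42 mm from its middle at the -x end rocks over this edge with hardly any force and is solid on the slope once pressed about 20 mm down.
- nest_top (a point): Middle of the tray's top, 59 mm above the table; axes as the tray. A tipped brick stays by itself on its slope at 30 degrees, -x end down; its +x end then stands up to 22 mm above this level and its sides can be gripped there (about 12 mm of side face, near the end, with fingers square to the tipped brick).
- hearth: The brazing hearth, fixed: a dark steel plate 200 x 360 x 6 mm. Origin on the underside at its centre; x to the back, y to the left along the brick screen, z up. A steel end stop 72 mm high stands at y = +160 mm. The screen of dry-laid fire bricks runs along y at x = +45 mm, starting against the stop.
- brick_last_center (a point): The last brick laid in the upper course, 100 x 50 x 30 mm, loose, centre 101 mm from the stop; behind it up to the stop only the half brick. The point is its centre; x along its 100 mm length, y across its 50 mm width, z up through its 30 mm thickness. Its x points to the stop; the new brick belongs at its -x end.
- half_brick_center (a point): Half brick 50 x 50 x 30 mm that begins the upper course at the stop, loose. The point is its centre.
- brick_a_center (a point): Lower course, brick next to the stop, 100 x 50 x 30 mm, loose, on the plate. The point is its centre; x along its 100 mm length, y across its 50 mm width, z up through its 30 mm thickness. Its x points to the stop.
- brick_b_center (a point): Lower course, middle brick, 100 x 50 x 30 mm, loose. The point is its centre; x along its 100 mm length, y across its 50 mm width, z up through its 30 mm thickness. Its x points to the stop; the new brick covers the joint at its -x end.
- brick_c_center (a point): Lower course, third brick, 100 x 50 x 30 mm, loose. The point is its centre; x along its 100 mm length, y across its 50 mm width, z up through its 30 mm thickness. Its x points to the stop; the new brick covers the joint at its +x end.
- dropout_left: Small pale milled plate 44 x 80 x 8 mm lying on the hearth in front of the screen; origin under its middle.
- dropout_right: A second small pale milled plate 44 x 80 x 8 mm on the hearth in front of the screen; origin under its middle.
- mug: Blue-grey mug, 80 mm wide, 92 mm high, on the table left of the hearth; origin on its underside.
- flux_tin: Round tin, green with a cream lid, 75 mm wide, 48 mm high, on the table behind the tray; origin on its underside.
There are look-alikes about, which are no part of the job. What is shaped like the part that bears brick_new_center but orange is not meant.

How it is judged (in metres and radians):
On the way, in this order (a step that is already met when the one before it is completed fails the run):
1. the cream brick stands tipped up in its pocket (angle between brick_new_center's own z axis and vertical above 0.4 rad and horizontal distance between brick_new_center and nest below 0.06 m and height (world z) of brick_new_center below 0.065 m), for 0.2 s.
2. the cream brick is lifted clear of the tray (height (world z) of brick_new_center above 0.09 m), for 0.1 s.
At the end, for the whole second after the job is handed in: The cream brick lies released and at rest in the upper course: flat and in line with the last brick within 3 degrees, joint closed within 4 mm, faces flush within 6 mm, same height within 4 mm, half a length past the middle lower brick within 8 mm (x of brick_new_center in the frame of brick_last_center between -0.1045 and -0.097 m and y of brick_new_center in the frame of brick_last_center between -0.006 and 0.006 m and z of brick_new_center in the frame of brick_last_center between -0.004 and 0.004 m and x of brick_new_center in the frame of brick_b_center between -0.0585 and -0.0425 m and angle between the x axis of brick_new_center and the x axis of brick_last_center, either way round below 0.06 rad and angle between the z axis of brick_new_center and the z axis of hearth, either way round below 0.05 rad and linear speed of brick_new below 0.01 m/s); the robot touches nothing.
It fails at once if a brick of the screen is pushed more than 10 mm out of place (distance of any of brick_a_center, brick_b_center, brick_c_center, half_brick_center, brick_last_center from where it was at the start of the episode above 0.01 m).
It fails at once if the carbon block is moved more than 10 mm or tipped (distance of carbon_block_center from where it was at the start of the episode above 0.01 m or angle between carbon_block_center's own z axis and vertical above 0.2 rad).
It fails at once if the cream brick is dropped: in the air, touched by nothing, more than 14 mm above where it belongs (contact force between brick_new and anything else below 0.01 N and height (world z) of brick_new_center above 0.065 m).
It fails at once if a plate on the hearth, the mug or the tin is moved more than 30 mm (distance of any of dropout_left, dropout_right, mug, flux_tin from where it was at the start of the episode above 0.03 m).
It also fails if it takes over 58 s, if anything falls off the work surface, if the arm or the gripper's body presses on something with over 40 N, if the wrist force passes 120 N, or if a joint passes its speed limit or range.

## Working session

There is one attempt and no reset: what is moved stays moved. The work goes in short steps, Python scripts to look and compute and a tool call to move; the robot and the scene stay as the last step left them, time stands still between calls to the robot, and variables do not carry over. Pictures are saved under pics/ and viewed, and the job is handed in when it is done.

Besides the shell and the picture viewer there is one more tool, called after ">>>" in YAML: its name, and indented under it one key for each argument. play_rows: Moves the arm, as the interface text tells. Its arguments: {"type":"object","properties":{"travel":{"type":"array","items":{"type":"array","items":{"type":"number"}}},"rotation":{"type":"array","items":{"type":"array","items":{"type":"number"}}},"claw":{"type":"array","items":{"type":"number"}},"squeeze":{"type":"number"}},"required":["travel","rotation","claw"]}

```bash
ls; mkdir -p pics; python3 - <<'E'
from rig import env
import cv2
s=env.observe()
print({k:(v if not hasattr(v,'round') else v) for k,v in s.items()})
print(env.grip_depth)
for n in ["scene","side","wrist"]:
    print(n,env.camera_info(n))
    im=env.get_image(n); cv2.imwrite(f"pics/{n}0.png",im[:,:,::-1])
E
```

```text
pics
{'time_s': 0.0, 'q': array([-7.94860654e+01,  2.18413823e+01,  7.43859564e+01,  1.42721888e-04,
        8.38560595e+01, -1.23353833e+01]), 'qvel': array([-0.03510037,  0.06075942, -0.01849138, -0.0246126 ,  0.10506011,
       -0.09873648]), 'joint_efforts': array([ 1.01687492e-03, -4.48463273e+01, -2.31274366e+01, -1.39821359e-04,
        4.94427863e-03, -2.45273787e-05]), 'position': array([ 0.21351753, -0.50654734,  0.23070101]), 'tool_rot': array([[-2.63170225e-04,  3.88308511e-01, -9.21529398e-01],
       [ 1.43158735e-03, -9.21528339e-01, -3.88308474e-01],
       [-9.99998941e-01, -1.42144106e-03, -3.13378731e-04]]), 'ft_force': array([-0.34661821, -0.0308894 , -0.2988459 ]), 'wrist_torque': array([ 0.00135724, -0.06715476,  0.00045043]), 'grip_width': 0.08577966672672255}
0.0187
scene {'vertical_fov': 45.100280180884255, 'cx': 320.9242029216512, 'cy': 197.5772722361271, 'D': array([0.01887846, 0.        , 0.        , 0.        , 0.        ]), 'eye': array([-0.56002859,  0.42109107,  1.33178788]), 'rotation': array([[-0.44857583, -0.64521939,  0.61844294],
       [-0.8937284 ,  0.31964497, -0.31476441],
       [ 0.00540993, -0.69391573, -0.7200359 ]])}
side {'vertical_fov': 50.0038518410248, 'cx': 325.0544805110371, 'cy': 197.44396245155508, 'D': array([-0.03478409,  0.        ,  0.        ,  0.        ,  0.        ]), 'eye': array([0.00233733, 1.35806096, 0.92438063]), 'rotation': array([[-0.94645239, -0.15869644,  0.28114642],
       [-0.32274982,  0.44413456, -0.83580922],
       [ 0.00777311, -0.88179359, -0.47157146]])}
wrist {'vertical_fov': 68.60414540135577, 'cx': 322.98335521870655, 'cy': 197.348678069097, 'D': array([0.01510319, 0.        , 0.        , 0.        , 0.        ]), 'eye': array([ 0.28537125, -0.47653427,  0.37304217]), 'rotation': array([[ 0.38785642, -0.87716804, -0.2830965 ],
       [-0.92171866, -0.36959222, -0.11762781],
       [-0.00145091,  0.30655803, -0.95185087]])}
```

View pics/scene0.png

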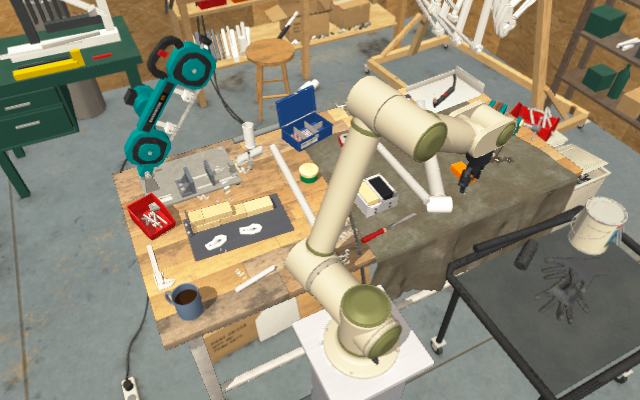

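View pics/side0.png

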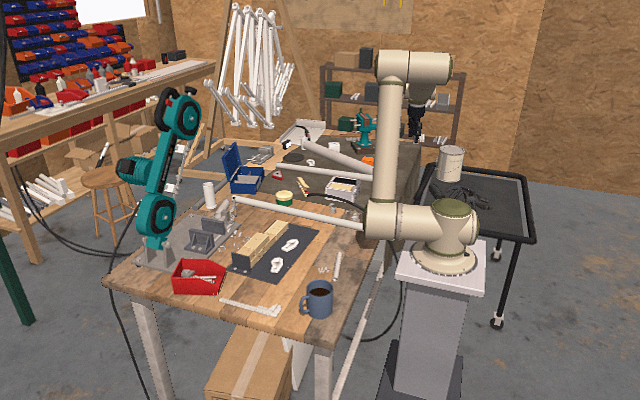

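View pics/wrist0.png

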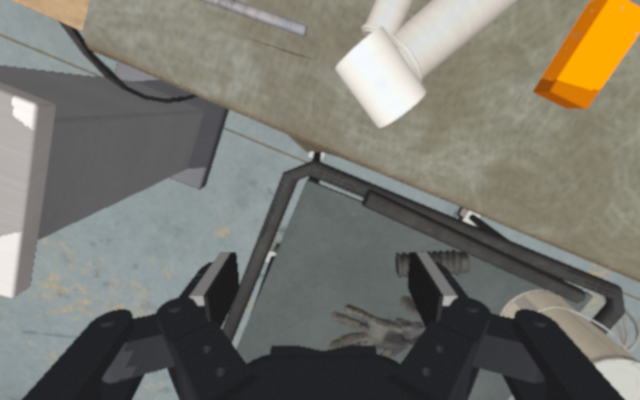

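```bash
cat > h.py <<'E'
import numpy as np, cv2
def K(ci):
    f=200/np.tan(np.radians(ci["vertical_fov"]/2)); return np.array([[f,0,ci["cx"]],[0,f,ci["cy"]],[0,0,1]])
def ray(ci,uv):
    p=cv2.undistortPoints(np.array(uv,float).reshape(-1,1,2),K(ci),ci["D"]).reshape(-1,2)
    d=np.c_[p,np.ones(len(p))]@ci["rotation"].T
    return ci["eye"],d/np.linalg.norm(d,axis=1)[:,None]
def at_z(ci,uv,z):
    e,d=ray(ci,uv); return e+d*((z-e[2])/d[:,2])[:,None]
def proj(ci,P):
    R=ci["rotation"]; rv,_=cv2.Rodrigues(R.T); t=-R.T@ci["eye"]
    return cv2.projectPoints(np.array(P,float).reshape(-1,3),rv,t,K(ci),ci["D"])[0].reshape(-1,2)
def tri(views):
    # views: list of (ci, uv) -> point, residual px
    A=np.zeros((3,3));b=np.zeros(3)
    for ci,uv in views:
        e,d=ray(ci,[uv]);d=d[0];M=np.eye(3)-np.outer(d,d);A+=M;b+=M@e
    X=np.linalg.solve(A,b)
    return X,[np.linalg.norm(proj(ci,X)[0]-uv) for ci,uv in views]
def crop(name,x0,y0,w,h,s,out):
    im=cv2.imread(name)[y0:y0+h,x0:x0+w]; im=cv2.resize(im,None,fx=s,fy=s,interpolation=cv2.INTER_CUBIC); 
    for i in range(0,w,10): cv2.line(im,(i*s,0),(i*s,4 if i%50 else 12),(0,0,255),1)
    for i in range(0,h,10): cv2.line(im,(0,i*s),(4 if i%50 else 12,i*s),(0,0,255),1)
    cv2.imwrite(out,im)
E
python3 - <<'E'
from h import *
crop("pics/scene0.png",340,160,70,60,10,"pics/c1.png")
crop("pics/side0.png",300,160,80,60,10,"pics/c2.png")
crop("pics/scene0.png",170,180,130,90,6,"pics/c3.png")
crop("pics/side0.png",220,210,110,75,7,"pics/c4.png")
E
```

```text
(no output)
```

View pics/c1.png

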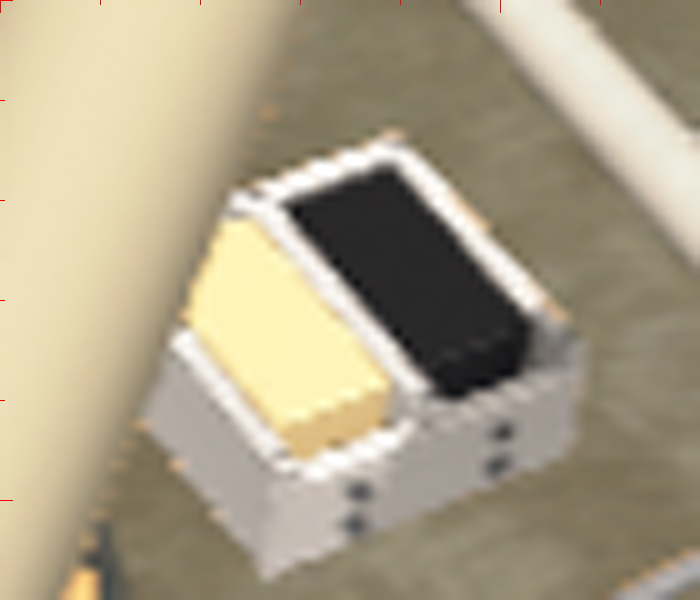

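View pics/c2.png

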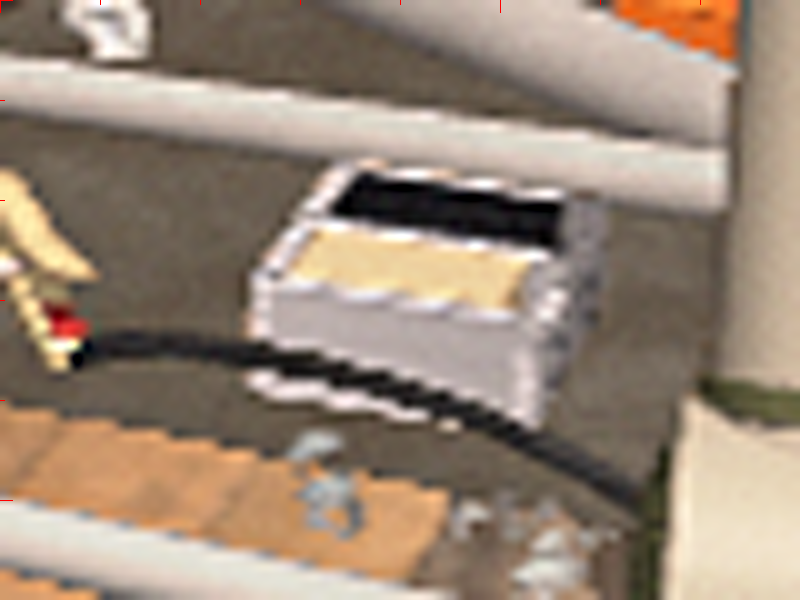

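View pics/c3.png

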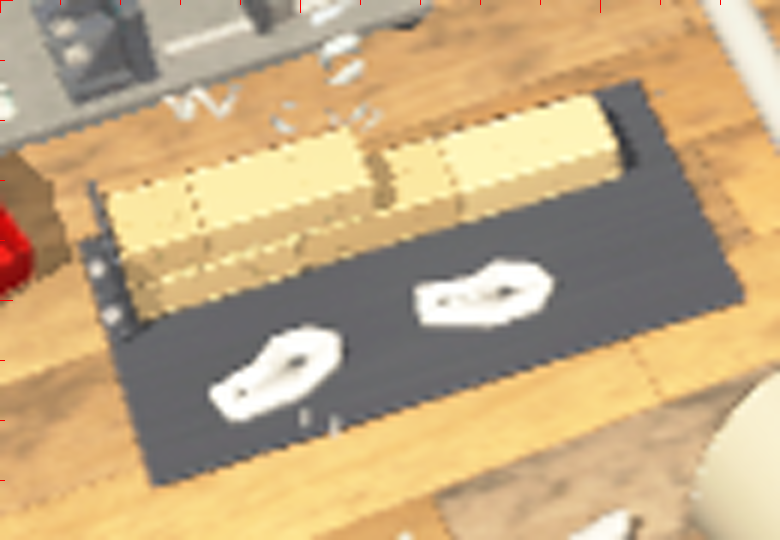

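View pics/c4.png

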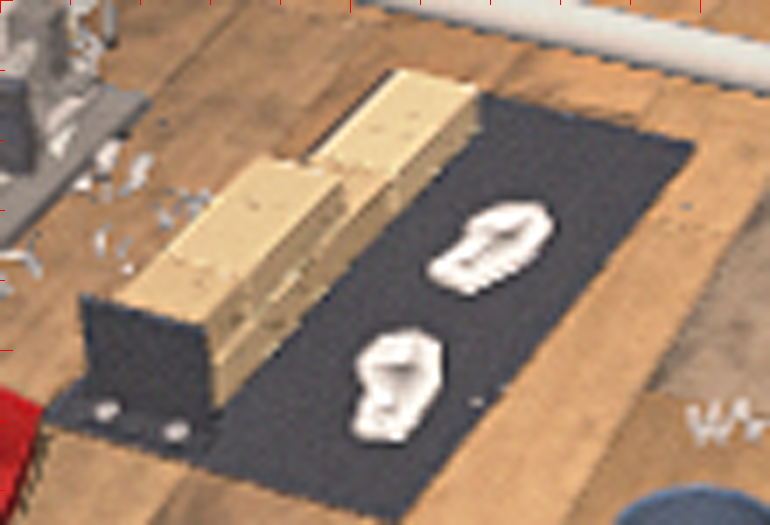

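The scene picture shows these candidates:
- **Cream brick:** in the tray pocket at scene (366,198). This is the one I want.
- **Carbon block:** black, at scene (381,188).
- **Look-alike:** the orange block at scene (463,170).
- **Screen bricks:** at scene (200–275,210).

The close crop shows the cream brick in the tray's +y pocket, with its thumb gap towards the robot. Next I'll take rough positions.

```bash
python3 - <<'E'
from h import *
from rig import env
sc=env.camera_info("scene"); si=env.camera_info("side")
np.set_printoptions(precision=4,suppress=True)
print("brick scene", at_z(sc,[(368.5,203),(379,198.5),(364.5,181.5)],0.059))
# side: brick top far-left (332,183), near-left(328.5,187.5), far right (353,186), near-right (351.5,190.5)
print("brick side", at_z(si,[(331.7,183.2),(328.8,187.7),(353,186.3),(351.5,190.3)],0.059))
# hearth corners: scene near-left (196,261), near-right(294,230), far right(277,194)
print("hearth scene",at_z(sc,[(195.5,261),(294,230),(277,193.7)],0.006))
print("hearth side",at_z(si,[(277,284),(319,231),(289,223.5)],0.006))
# last brick top: scene near -x corner(232,208.5)? far(228.5,201.5)
print("last",at_z(sc,[(233.5,209),(228.5,201.2)],0.066))
print("last side",at_z(si,[(269,236),(257.5,232.3)],0.066))
E
```

```text
brick scene [[ 0.432  -0.2779  0.059 ]
 [ 0.4345 -0.324   0.059 ]
 [ 0.5355 -0.3215  0.059 ]]
brick side [[ 0.5342 -0.3164  0.059 ]
 [ 0.5323 -0.2688  0.059 ]
 [ 0.4341 -0.3188  0.059 ]
 [ 0.4298 -0.2785  0.059 ]]
hearth scene [[ 0.5008  0.3552  0.006 ]
 [ 0.4772  0.0006  0.006 ]
 [ 0.6723 -0.0163  0.006 ]]
hearth side [[ 0.5038  0.3564  0.006 ]
 [ 0.4815  0.0052  0.006 ]
 [ 0.6156 -0.0072  0.006 ]]
last [[0.6149 0.1721 0.066 ]
 [0.6593 0.1754 0.066 ]]
last side [[0.6099 0.186  0.066 ]
 [0.6604 0.1777 0.066 ]]
```

>>> play_rows:
  travel:
    - [1.4, 0.9, 0.2]
    - [1.4, 0.9, 0.2]
    - [1.4, 0.9, 0.2]
    - [1.4, 0.9, 0.2]
    - [1.4, 0.9, 0.2]
    - [1.4, 0.9, 0.2]
    - [1.4, 0.9, 0.2]
    - [1.4, 0.9, 0.2]
    - [1.4, 0.9, 0.2]
    - [1.4, 0.9, 0.2]
    - [1.4, 0.9, 0.2]
    - [1.4, 0.9, 0.2]
  rotation:
    - [0, 0, 0.124]
    - [0, 0, 0.124]
    - [0, 0, 0.124]
    - [0, 0, 0.124]
    - [0, 0, 0.124]
    - [0, 0, 0.124]
    - [0, 0, 0.124]
    - [0, 0, 0.124]
    - [0, 0, 0.124]
    - [0, 0, 0.124]
    - [0, 0, 0.124]
    - [0, 0, 0.124]
  claw: [8.5, 8.5, 8.5, 8.5, 8.5, 8.5, 8.5, 8.5, 8.5, 8.5, 8.5, 8.5]
  squeeze: 60

```text
time_s: 1.15
position: [0.3855, -0.3934, 0.2519]
tool_rot: [[-0.009, 0.946, 0.323], [0.003, 0.323, -0.946], [-1.0, -0.007, -0.005]]
ft_force: [0.2, -0.2, 0.8]
grip_width: 0.0851
```

>>> play_rows:
  travel:
    - [1.4, 0.9, 0]
    - [1.4, 0.9, 0]
    - [1.4, 0.9, 0]
    - [1.4, 0.9, 0]
    - [1.4, 0.9, 0]
    - [1.4, 0.9, 0]
    - [1.4, 0.9, 0]
    - [1.4, 0.9, 0]
    - [1.4, 0.9, 0]
    - [1.4, 0.9, 0]
    - [0.4, 0.3, 0]
    - [0, 0, 0]
  rotation:
    - [0, 0, 0.124]
    - [0, 0, 0.124]
    - [0, 0, 0.124]
    - [0, 0, 0.124]
    - [0, 0, 0.124]
    - [0, 0, 0.124]
    - [0, 0, 0.124]
    - [0, 0, 0.124]
    - [0, 0, 0.124]
    - [0, 0, 0.124]
    - [0, 0, 0]
    - [0, 0, 0]
  claw: [8.5, 8.5, 8.5, 8.5, 8.5, 8.5, 8.5, 8.5, 8.5, 8.5, 8.5, 8.5]

```text
time_s: 2.15
position: [0.5376, -0.2922, 0.2485]
tool_rot: [[-0.011, -0.013, 1.0], [-0.004, 1.0, 0.013], [-1.0, -0.004, -0.011]]
ft_force: [-0.1, -0.7, -1.1]
grip_width: 0.085
```

```bash
cat > snap.py <<'E'
import sys,pickle,cv2
from rig import env
for a in sys.argv[1:]:
    cam,name=a.split(":")
    ci=env.camera_info(cam); im=env.get_image(cam)
    cv2.imwrite(f"pics/{name}.png",im[:,:,::-1]); pickle.dump(ci,open(f"pics/{name}.pkl","wb"))
s=env.observe(); print(s["time_s"],s["position"],s["q"].round(1),s["ft_force"].round(1)); print(s["tool_rot"].round(4)); print(s["grip_width"])
E
python3 snap.py wrist:w1
```

```text
2.2 [ 0.53717233 -0.29249458  0.2484369 ] [ -39.4   27.8   61.6   -0.6   91.  -130.1] [-0.5  0.6 -0.3]
[[-0.0115 -0.0128  0.9999]
 [-0.0041  0.9999  0.0128]
 [-0.9999 -0.004  -0.0115]]
0.08481574826131345
```

View pics/w1.png

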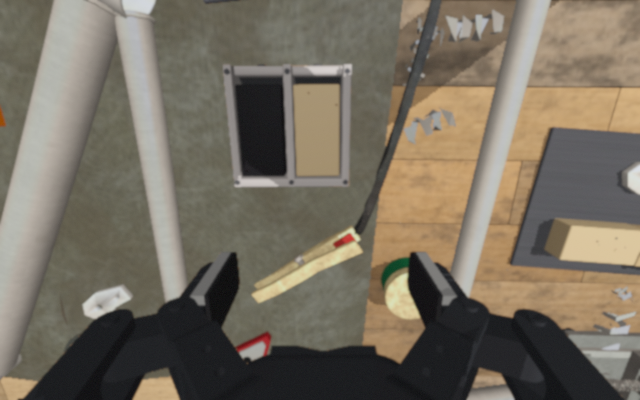

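```bash
python3 - <<'E'
from h import *
crop("pics/w1.png",215,55,150,140,5,"pics/c5.png")
E
```

```text
(no output)
```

View pics/c5.png

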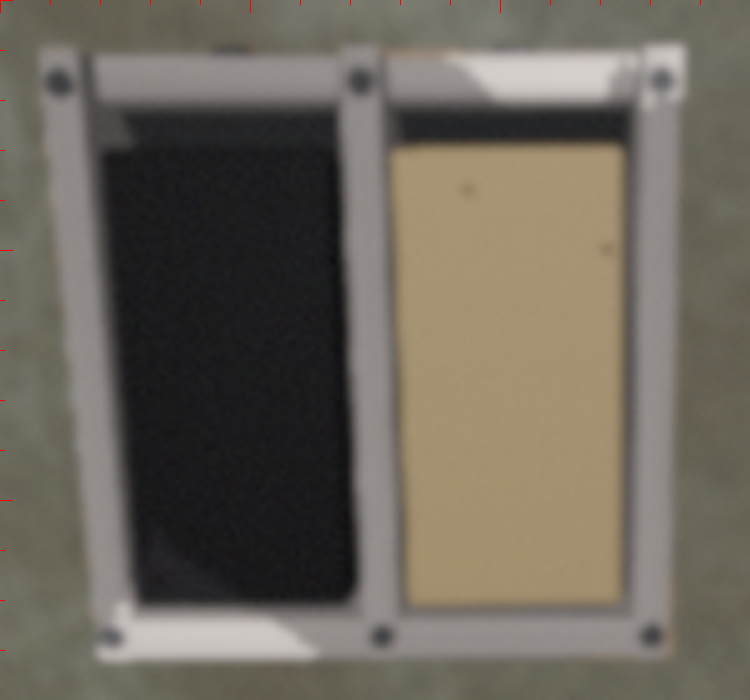

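```bash
python3 - <<'E'
from h import *
import pickle
np.set_printoptions(precision=4,suppress=True)
w=pickle.load(open("pics/w1.pkl","rb"))
from rig import env
sc=env.camera_info("scene"); si=env.camera_info("side")
T=at_z(w,[(223,64.6),(352,63.8),(349.4,186),(234.6,187)],0.059); print(T)
# corners: TL=(-x,-y) TR=(-x,+y) BR=(+x,+y) BL
B=at_z(w,[(292.8,84),(340,83.7),(339.9,175.8),(296.6,176)],0.059);print(B, B.mean(0))
L=lambda a,b:np.linalg.norm(a-b)
print("tray sizes",L(T[0],T[3]),L(T[1],T[2]),L(T[0],T[1]),L(T[2],T[3]))
print("brick",L(B[0],B[3]),L(B[1],B[2]),L(B[0],B[1]),L(B[2],B[3]))
def rig2(M,P):
    M=np.array(M);P=P[:,:2];mc,pc=M.mean(0),P.mean(0)
    U,S,Vt=np.linalg.svd((M-mc).T@(P-pc));R=(U@Vt).T
    return R,pc-R@mc,np.degrees(np.arctan2(R[1,0],R[0,0])),np.linalg.norm((M@R.T+pc-R@mc)-P,axis=1)
M=np.array([(-71,-67.5),(-71,67.5),(62,67.5),(62,-67.5)])/1e3
for P,MM in ((T,M),(B,np.array([(-50,6.5),(-50,56.5),(50,56.5),(50,6.5)])/1e3)):
    R,t,y,r=rig2(MM,P);print("origin",t,"yaw",y,"res",r)
# triangulate brick corners with side/scene
print(tri([(w,(292.8,84)),(sc,(379,198.5)),(si,(353,186.3))]))
print(tri([(w,(340,83.7)),(sc,(368.5,203)),(si,(351.5,190.3))]))
print(tri([(w,(296.6,176)),(sc,(364.5,181.5)),(si,(331.7,183.2))]))
E
```

```text
[[ 0.4202 -0.3986  0.059 ]
 [ 0.4176 -0.2647  0.059 ]
 [ 0.5487 -0.2621  0.059 ]
 [ 0.5518 -0.3969  0.059 ]]
[[ 0.4379 -0.3265  0.059 ]
 [ 0.4369 -0.2765  0.059 ]
 [ 0.5366 -0.2736  0.059 ]
 [ 0.5375 -0.3239  0.059 ]] [ 0.4872 -0.3001  0.059 ]
tray sizes 0.13159835790824478 0.13112897832885878 0.1339194799291156 0.13483480112428078
brick 0.09968985969585711 0.09970663228525128 0.04995776831263773 0.05029471505181884
origin [ 0.4891 -0.3305] yaw 1.0704674244113572 res [0.0011 0.0009 0.0011 0.0005]
origin [ 0.488  -0.3316] yaw 1.472983745569837 res [0.0001 0.0003 0.0002 0.0003]
(array([ 0.4371, -0.3267,  0.055 ]), [np.float64(0.5278447759772619), np.float64(0.16602967768457588), np.float64(0.2134535953331338)])
(array([ 0.4331, -0.2779,  0.0584]), [np.float64(4.050047054580567), np.float64(0.18770057531360373), np.float64(0.7751440431130642)])
(array([ 0.5378, -0.3239,  0.0554]), [np.float64(0.5577655778679268), np.float64(0.21047477290153266), np.float64(0.26567774752321227)])
```

>>> play_rows:
  travel:
    - [-1.2, -0.1, -1]
    - [-1.2, -0.1, -1.6]
    - [-1.2, -0.1, -2]
    - [-1.2, -0.1, -2]
    - [-1.2, -0.1, -2]
    - [-1.2, -0.1, -2]
    - [-1.2, -0.1, -2]
    - [-1.0, -0.1, -2]
    - [0, 0, -1]
    - [0, 0, -0.5]
    - [0, 0, 0]
  rotation:
    - [0, -0.0115, 0.006]
    - [0.004, 0, 0.006]
    - [0, 0, 0]
    - [0, 0, 0]
    - [0, 0, 0]
    - [0, 0, 0]
    - [0, 0, 0]
    - [0, 0, 0]
    - [0, 0, 0]
    - [0, 0, 0]
    - [0, 0, 0]
  claw: [0, 0, 0, 0, 0, 0, 0, 0, 0, 0, 0]

```text
time_s: 3.12
position: [0.4296, -0.3058, 0.0829]
tool_rot: [[0.002, 0.02, 1.0], [-0.003, 1.0, -0.02], [-1.0, -0.003, 0.002]]
ft_force: [0.4, -1.9, -1.0]
grip_width: 0.0001
```

```bash
python3 snap.py wrist:w2 side:s2
```

```text
3.2167 [ 0.43050751 -0.30614325  0.08411108] [-4.820e+01  2.860e+01  9.050e+01 -1.000e-01  6.060e+01 -1.372e+02] [-0.1  0.6 -0.6]
[[ 0.0034  0.0182  0.9998]
 [-0.0053  0.9998 -0.0181]
 [-1.     -0.0053  0.0035]]
0.0002190695021468998
```

View pics/w2.png

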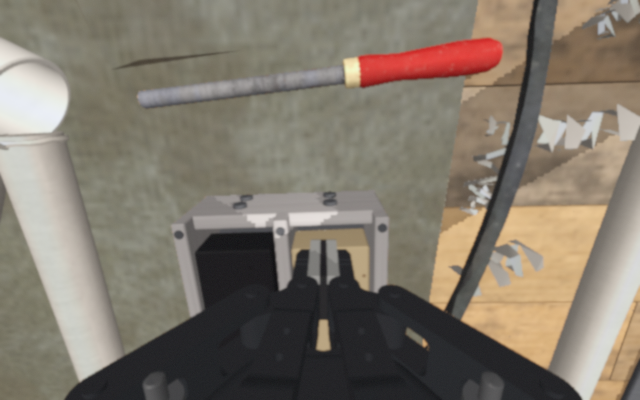

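>>> play_rows:
  travel:
    - [0.6, 0.25, -0.5]
    - [0.6, 0.25, -0.5]
    - [0.1, 0, 0]
    - [0, 0, 0]
  rotation:
    - [0, 0, 0.02]
    - [0, 0, 0.022]
    - [0, 0, 0]
    - [0, 0, 0]
  claw: [0, 0, 0, 0]

```text
time_s: 3.55
position: [0.4464, -0.3016, 0.0756]
tool_rot: [[0.008, -0.028, 1.0], [-0.009, 1.0, 0.028], [-1.0, -0.009, 0.007]]
ft_force: [0.0, 0.2, 0.6]
grip_width: 0.0002
```

```bash
python3 snap.py; python3 - <<'E'
from h import *
crop("pics/s2.png",300,150,100,80,8,"pics/c6.png")
E
```

```text
3.55 [ 0.44644371 -0.3016307   0.07559627] [ -46.6   30.    89.5   -0.    59.8 -138.2] [0.  0.2 0.6]
[[ 0.0077 -0.0276  0.9996]
 [-0.0091  0.9996  0.0276]
 [-0.9999 -0.0093  0.0074]]
0.00018270037933079138
```

View pics/c6.png

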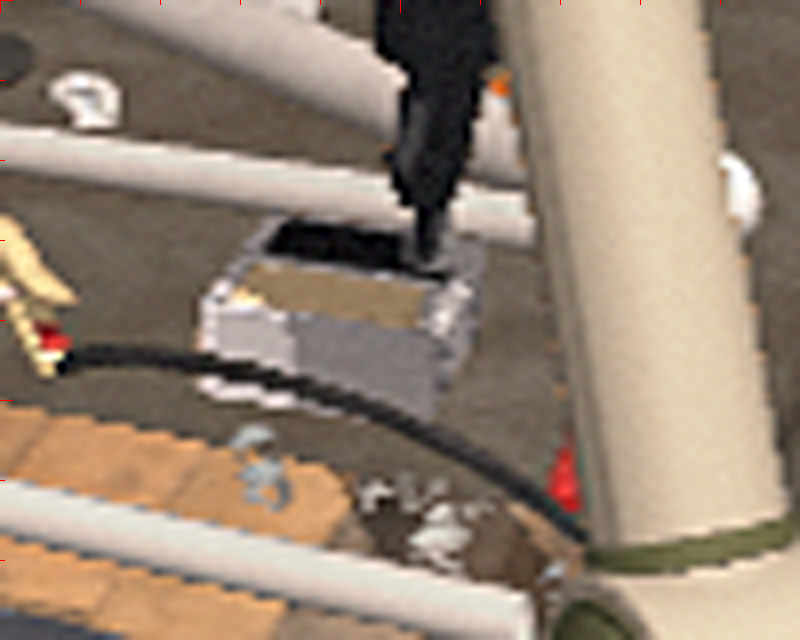

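>>> play_rows:
  travel:
    - [-0.3, 0, -0.6]
    - [0, 0, -0.6]
    - [0, 0, -0.4]
    - [0, 0, -0.4]
    - [0, 0, -0.4]
  rotation:
    - [0, 0, 0]
    - [0, 0, 0]
    - [0, 0, 0]
    - [0, 0, 0]
    - [0, 0, 0]
  claw: [0, 0, 0, 0, 0]

```text
time_s: 3.97
position: [0.4437, -0.3015, 0.0501]
tool_rot: [[0.009, -0.029, 1.0], [-0.01, 1.0, 0.029], [-1.0, -0.011, 0.008]]
ft_force: [0.5, -0.1, -0.7]
grip_width: 0.0003
```

>>> play_rows:
  travel:
    - [0, 0, -0.3]
    - [0, 0, -0.25]
    - [0, 0, -0.1]
  rotation:
    - [0, 0, 0]
    - [0, 0, 0]
    - [0, 0, 0]
  claw: [0, 0, 0]

```text
time_s: 4.22
position: [0.4436, -0.3015, 0.0437]
tool_rot: [[0.009, -0.028, 1.0], [-0.01, 1.0, 0.028], [-1.0, -0.011, 0.008]]
ft_force: [-6.4, 5.9, 25.4]
grip_width: 0.0004
```

```bash
python3 snap.py side:s3 wrist:w3; python3 - <<'E'
from h import *
crop("pics/s3.png",300,150,100,80,8,"pics/c7.png")
E
```

```text
4.3167 [ 0.44359092 -0.30151623  0.04388026] [-4.680e+01  3.240e+01  9.180e+01 -1.000e-01  5.500e+01 -1.384e+02] [-2.9  3.3 13.7]
[[ 0.0088 -0.0283  0.9996]
 [-0.0106  0.9995  0.0284]
 [-0.9999 -0.0109  0.0085]]
0.0001430908895947364
```

View pics/c7.png

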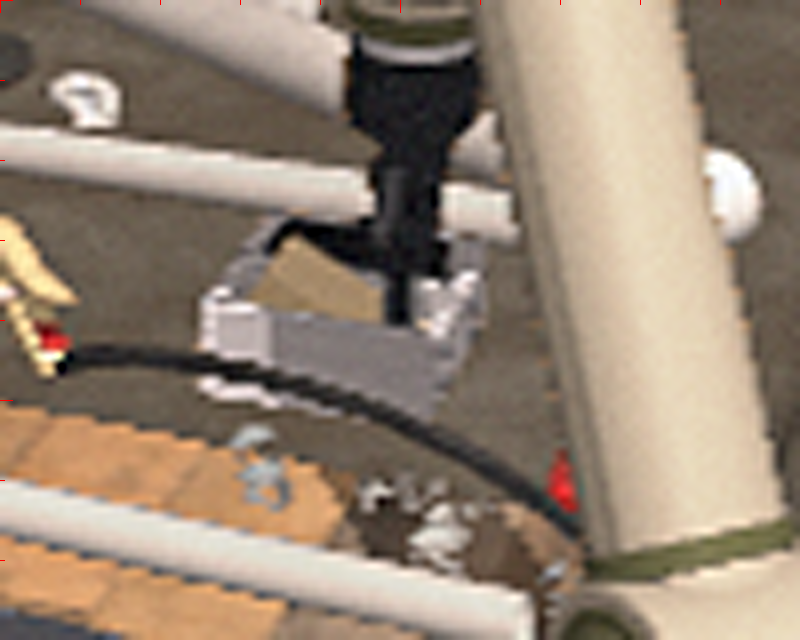

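The brick has tipped: its raised end shows at side (337,180), and the force rose once it was solid on the slope. I'll retract and look.

>>> play_rows:
  travel:
    - [0, 0, 1]
    - [0, 0, 2]
    - [0, 0, 2.5]
    - [1, 0, 2.5]
    - [1.5, 0, 2.5]
    - [1.5, 0, 2.5]
    - [1.5, 0, 2]
    - [1.5, 0, 1]
    - [0.5, 0, 0]
    - [0, 0, 0]
  rotation:
    - [0, 0, 0]
    - [0, 0, 0]
    - [0, 0, 0]
    - [0, 0, 0]
    - [0, 0, 0]
    - [0, 0, 0]
    - [0, 0, 0]
    - [0, 0, 0]
    - [0, 0, 0]
    - [0, 0, 0]
  claw: [0, 0, 0, 2, 4, 6, 8.5, 8.5, 8.5, 8.5]

```text
time_s: 5.15
position: [0.5196, -0.3, 0.2111]
tool_rot: [[0.009, -0.026, 1.0], [-0.009, 1.0, 0.026], [-1.0, -0.009, 0.008]]
ft_force: [0.2, 1.2, -0.2]
grip_width: 0.0832
```

```bash
python3 snap.py wrist:w4; python3 - <<'E'
from h import *
E
```

```text
5.2 [ 0.5190987  -0.29997129  0.21081607] [-4.130e+01  2.740e+01  6.860e+01 -1.000e-01  8.340e+01 -1.328e+02] [ 0.2 -0.   0.2]
[[ 0.008  -0.0261  0.9996]
 [-0.0085  0.9996  0.0262]
 [-0.9999 -0.0087  0.0078]]
0.0848201295665648
```

View pics/w4.png

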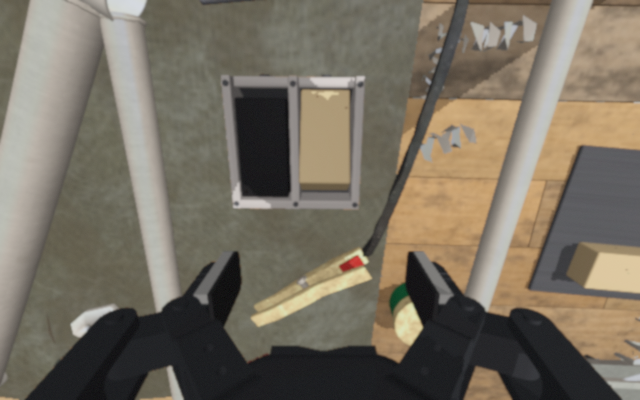

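```bash
python3 - <<'E'
from h import *
crop("pics/w4.png",215,65,160,150,5,"pics/c8.png")
E
```

```text
(no output)
```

View pics/c8.png

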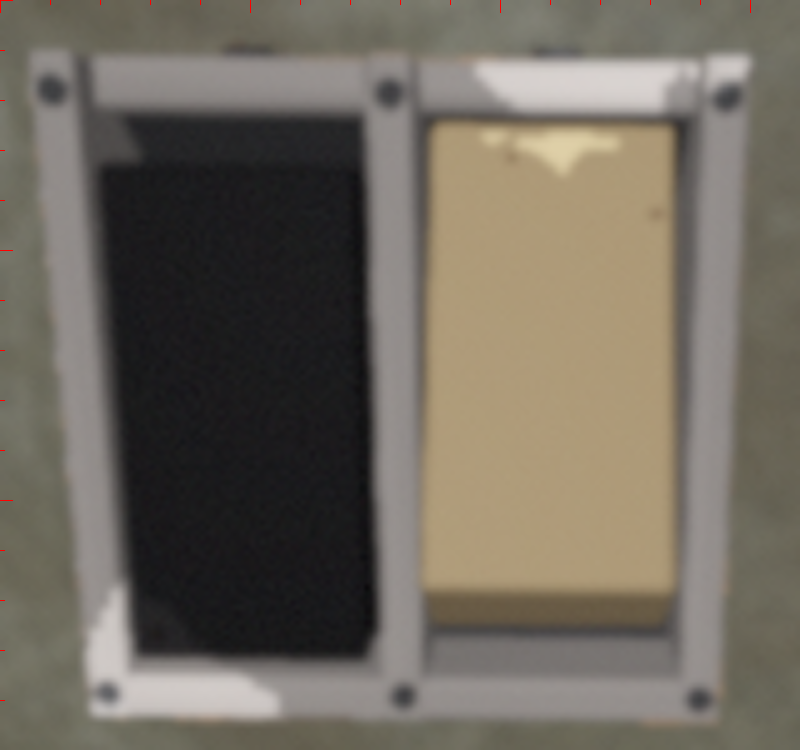

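```bash
python3 - <<'E'
from h import *
import pickle
from scipy.optimize import least_squares
from scipy.spatial.transform import Rotation as Ro
np.set_printoptions(precision=4,suppress=True)
w=pickle.load(open("pics/w4.pkl","rb"))
uv=np.array([(299.6,183.6),(350.2,183.6),(300.4,190.7),(348.3,190.2),(301,89),(349.8,89.2)])
# rounded edges ~1.5mm
M=np.array([(50,-25,15),(50,25,15),(50,-25,-15),(50,25,-15),(-50,-25,15),(-50,25,15)])/1e3
def pose(p): return Ro.from_euler("zy",[p[3],p[4]]).as_matrix(), p[:3]
def f(p):
    R,t=pose(p); return (proj(w,M@R.T+t)-uv).ravel()
r=least_squares(f,[0.475,-0.30,0.045,0.02,-0.52]);print("free",r.x,np.degrees(r.x[3:]),np.abs(r.fun).max())
R,t=pose(r.x); print("corners",M@R.T+t)
# fixed tilt30
for p in [(223,64.6)]: pass
T=at_z(w,[(30/5+215,50/5+65),(752/5+215,56/5+65),(716/5+215,720/5+65),(88/5+215,715/5+65)],0.059)
print(T,"tray",T.mean(0))
# tray yaw
d=T[2]-T[1]; print(np.degrees(np.arctan2(d[1],d[0]))); d=T[3]-T[0]; print(np.degrees(np.arctan2(d[1],d[0])));d=T[1]-T[0]; print(np.degrees(np.arctan2(-d[0],d[1])))
E
```

```text
free [ 0.4795 -0.3009  0.0423  0.0217 -0.5151] [  1.2452 -29.5147] 0.6853882229262922
corners [[ 0.5161 -0.3248  0.0802]
 [ 0.5152 -0.2748  0.0797]
 [ 0.5309 -0.3248  0.0541]
 [ 0.5299 -0.2748  0.0536]
 [ 0.4291 -0.3269  0.0309]
 [ 0.4282 -0.277   0.0304]]
[[ 0.42   -0.3987  0.059 ]
 [ 0.4174 -0.2651  0.059 ]
 [ 0.5486 -0.2633  0.059 ]
 [ 0.5514 -0.3976  0.059 ]] tray [ 0.4843 -0.3312  0.059 ]
0.7810030925719704
0.4927018415427749
1.0726687956185565
```

The brick stands tipped at about 29.5°, its raised top edge near x = 0.5157, z = 0.080. That agrees with the geometry given. Before picking it up, I'll look at the screen from above.

>>> play_rows:
  travel:
    - [1, 1.5, 1.5]
    - [1.3, 3, 1.5]
    - [1.4, 3.9, 1]
    - [1.4, 3.9, 1]
    - [1.4, 3.9, 1]
    - [1.4, 3.9, 0.5]
    - [1.4, 3.9, 0]
    - [1.4, 3.9, 0]
    - [1.4, 3.9, 0]
    - [1.4, 3.9, 0]
    - [1.4, 3.9, 0]
    - [0.5, 2, 0]
  rotation:
    - [0, 0, 0]
    - [0, 0, 0]
    - [0, 0, 0]
    - [0, 0, 0]
    - [0, 0, 0]
    - [0, 0, 0]
    - [0, 0, 0]
    - [0, 0, 0]
    - [0, 0, 0]
    - [0, 0, 0]
    - [0, 0, 0]
    - [0, 0, 0]
  claw: [8.5, 8.5, 8.5, 8.5, 8.5, 8.5, 8.5, 8.5, 8.5, 8.5, 8.5, 8.5]

```text
time_s: 6.2
position: [0.662, 0.1201, 0.2603]
tool_rot: [[-0.022, -0.009, 1.0], [0.001, 1.0, 0.009], [-1.0, 0.001, -0.022]]
ft_force: [0.3, -1.1, -0.5]
grip_width: 0.085
```

>>> play_rows:
  travel:
    - [0, 0, 0]
    - [0, 0, 0]
    - [0, 0, 0]
  rotation:
    - [0, 0, 0]
    - [0, 0, 0]
    - [0, 0, 0]
  claw: [8.5, 8.5, 8.5]

```text
time_s: 6.45
position: [0.6606, 0.1233, 0.2552]
tool_rot: [[-0.03, -0.014, 0.999], [0.001, 1.0, 0.014], [-1.0, 0.001, -0.03]]
ft_force: [0.8, -0.2, 0.2]
grip_width: 0.0847
```

```bash
python3 snap.py wrist:w5
```

```text
6.5 [0.66062869 0.12277677 0.25515619] [  0.4  35.   47.6   0.   99.1 -90.3] [-0.6  0.   0.5]
[[-3.030e-02 -1.350e-02  9.995e-01]
 [ 5.000e-04  9.999e-01  1.350e-02]
 [-9.995e-01  9.000e-04 -3.030e-02]]
0.08513802230773564
```

View pics/w5.png

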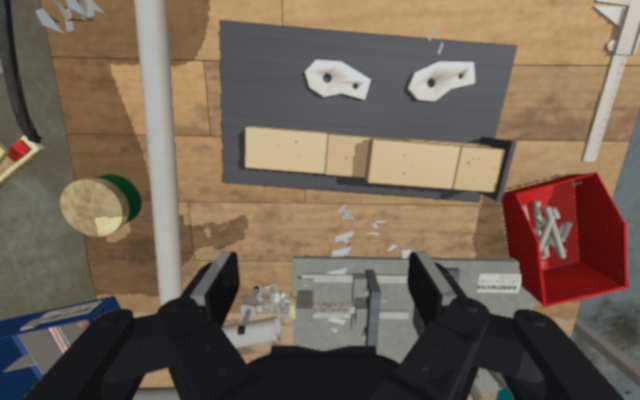

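```bash
python3 - <<'E'
from h import *
crop("pics/w5.png",355,125,165,85,4,"pics/c9.png")
crop("pics/w5.png",235,110,150,80,5,"pics/c10.png")
E
```

```text
(no output)
```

View pics/c9.png

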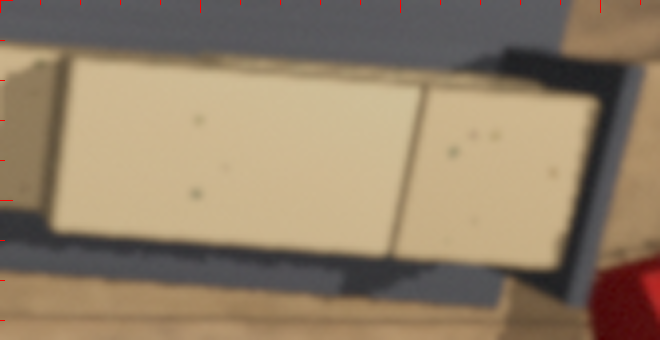

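View pics/c10.png

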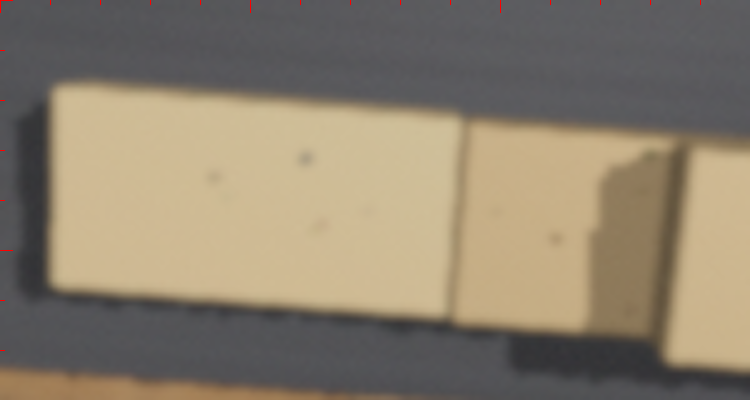

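```bash
cat > fit.py <<'E'
from h import *
import pickle
np.set_printoptions(precision=4,suppress=True)
def rig2(M,P):
    M=np.array(M);P=P[:,:2];mc,pc=M.mean(0),P.mean(0)
    U,S,Vt=np.linalg.svd((M-mc).T@(P-pc));R=(U@Vt).T
    return pc-R@mc,np.degrees(np.arctan2(R[1,0],R[0,0])),np.linalg.norm((M@R.T+pc-R@mc)-P,axis=1)
E
python3 - <<'E'
from fit import *
w=pickle.load(open("pics/w5.pkl","rb"))
L=lambda a,b:np.linalg.norm(a-b)
for z,uv in ((.066,[(372.5,139.25),(367.5,183),(461.25,146.5),(453,189.25)]),(.036,[(245.4,126.8),(244.6,168),(327.8,133.4),(325.4,174.2)])):
    P=at_z(w,uv,z);print(P,"len",L(P[0],P[2]),L(P[1],P[3]),"wid",L(P[0],P[1]),L(P[2],P[3]))
    # brick frame: x to stop (+y world). front = world -x = brick +y
    M=np.array([(-50,25),(-50,-25),(50,25),(50,-25)])/1e3
    print(rig2(M,P))
E
```

```text
[[0.6139 0.1781 0.066 ]
 [0.6642 0.1753 0.066 ]
 [0.6207 0.2783 0.066 ]
 [0.6704 0.2759 0.066 ]] len 0.10043976891968998 0.10078819462583954 wid 0.050408846377329716 0.049766870248811275
(array([0.6423, 0.2269]), np.float64(86.43777565542904), array([0.0006, 0.0001, 0.0003, 0.0007]))
[[0.6038 0.029  0.036 ]
 [0.6541 0.025  0.036 ]
 [0.6101 0.1285 0.036 ]
 [0.6606 0.1264 0.036 ]] len 0.09962271592198414 0.10159986181654436 wid 0.05042943523804416 0.05048009250061913
(array([0.6321, 0.0772]), np.float64(86.37008442239114), array([0.0003, 0.0008, 0.0003, 0.0009]))
```

>>> play_rows:
  travel:
    - [-1, -2, 0]
    - [-1.5, -3.5, 0]
    - [-1.5, -3.9, 0]
    - [-1.5, -3.9, 0]
    - [-1.5, -3.9, 0]
    - [-1.5, -3.9, 0]
    - [-1.5, -3.9, 0]
    - [-1.5, -3.9, -0.5]
    - [-1.5, -3.9, -1]
    - [-1.5, -3.5, -1.5]
    - [-1.5, -3, -1.5]
    - [-1, -1.5, -1]
  rotation:
    - [0, 0, 0]
    - [0, 0, 0]
    - [0, 0, 0]
    - [0, 0, 0]
    - [0, 0, 0]
    - [0, 0, 0]
    - [0, -0.09, 0]
    - [0, -0.09, 0]
    - [0, -0.09, 0]
    - [0, -0.09, 0]
    - [0, -0.09, 0]
    - [0, -0.06, 0]
  claw: [8.5, 8.5, 8.5, 8.5, 8.5, 8.5, 8.5, 8.5, 8.5, 8.5, 8.5, 8.5]

```text
time_s: 7.5
position: [0.4813, -0.2934, 0.2029]
tool_rot: [[0.483, 0.013, 0.875], [-0.026, 1.0, -0.001], [-0.875, -0.022, 0.484]]
ft_force: [0.9, 0.4, 0.1]
grip_width: 0.0849
```

>>> play_rows:
  travel:
    - [0, 0, 0]
    - [0, 0, 0]
  rotation:
    - [0, 0, 0]
    - [0, 0, 0]
  claw: [8, 7]

```text
time_s: 7.67
position: [0.4745, -0.2984, 0.2002]
tool_rot: [[0.482, 0.026, 0.876], [-0.03, 0.999, -0.014], [-0.876, -0.02, 0.482]]
ft_force: [0.4, -0.5, -0.3]
grip_width: 0.0706
```

```bash
cat > delta.py <<'E'
import numpy as np
from scipy.spatial.transform import Rotation as Ro
from rig import env
np.set_printoptions(precision=4,suppress=True)
def tgt(p,yaw,tilt):
    # tool y at yaw+90 for yaw=0; tool x down, tip leaning by tilt toward tool-z heading
    y,t=np.radians(yaw),np.radians(tilt)
    h=np.array([np.cos(y),np.sin(y),0]); X=np.sin(t)*h-np.cos(t)*np.array([0,0,1]); Y=np.array([-np.sin(y),np.cos(y),0])
    return np.array(p),np.c_[X,Y,np.cross(X,Y)]
def delta(p,R):
    s=env.observe(); print("t",s["time_s"],"pos",s["position"],"q",s["q"].round(1),"f",s["ft_force"].round(1),"w",round(s["grip_width"],4))
    dR=R@s["tool_rot"].T
    print("d_cm",(p-s["position"])*100,"rotvec",Ro.from_matrix(dR).as_rotvec())
E
python3 - <<'E'
from delta import *
delta(*tgt([0.4825,-0.3008,0.1252],1.25,30))
E
```

```text
t 7.6667 pos [ 0.4745 -0.2984  0.2002] q [ -54.6   16.    94.7   27.8   53.6 -157.1] f [ 0.4 -0.5 -0.3] w 0.0706
d_cm [ 0.7999 -0.2445 -7.5025] rotvec [ 0.0196 -0.0203  0.0482]
```

>>> play_rows:
  travel:
    - [0.3, -0.1, -1.5]
    - [0.3, -0.1, -1.5]
    - [0.1, 0, -1]
    - [0, 0, 0]
  rotation:
    - [0.01, -0.01, 0.024]
    - [0.01, -0.01, 0.024]
    - [0, 0, 0]
    - [0, 0, 0]
  claw: [7, 7, 7, 7]

```text
time_s: 8.0
position: [0.4812, -0.3013, 0.1619]
tool_rot: [[0.5, -0.02, 0.866], [0.007, 1.0, 0.02], [-0.866, -0.004, 0.5]]
ft_force: [-0.1, 0.9, -0.5]
grip_width: 0.0698
```

```bash
python3 - <<'E'
from delta import *
delta(*tgt([0.4825,-0.3008,0.1252],1.25,30))
E
```

```text
t 8.0 pos [ 0.4812 -0.3013  0.1619] q [ -55.3   19.9   96.9   32.7   50.3 -165. ] f [-0.1  0.9 -0.5] w 0.0698
d_cm [ 0.1342  0.0516 -3.6695] rotvec [0.0037 0.0003 0.0014]
```

```bash
cat > kin.py <<'E'
import numpy as np
from scipy.spatial.transform import Rotation as Ro
from scipy.optimize import least_squares
R0=np.c_[[0,0,1],[-1,0,0],[0,-1,0]].astype(float)
def fk(q,k):
    q=np.radians(q); a1,d1,L2,L3,off,L6,a3=k
    r=lambda a,t:Ro.from_euler(a,t).as_matrix()
    A=r("z",q[0]); B=A@r("y",q[1]); C=B@r("y",q[2]); W=C@r("z",q[3])@r("y",q[4]); E=W@r("z",q[5])
    p=np.array([0,0,d1])+A@[a1,off,0]+B@[0,0,L2]+C@[a3,0,L3]+E@[0,0,L6]
    return p,E@R0
D=[([-79.486,21.84,74.386,0,83.856,-12.335],[0.2135,-0.5065,0.2307]),
([-39.4,27.8,61.6,-.6,91,-130.1],[.53717,-.2925,.2484]),
([-48.2,28.6,90.5,-.1,60.6,-137.2],[.4305,-.3061,.0841]),
([-46.6,30,89.5,0,59.8,-138.2],[.4464,-.3016,.0756]),
([-46.8,32.4,91.8,-.1,55,-138.4],[.4436,-.3015,.0439]),
([-41.3,27.4,68.6,-.1,83.4,-132.8],[.5191,-.29997,.2108]),
([.4,35,47.6,0,99.1,-90.3],[.66063,.12278,.25516]),
([-54.6,16,94.7,27.8,53.6,-157.1],[.4745,-.2984,.2002]),
([-55.3,19.9,96.9,32.7,50.3,-165],[.4812,-.3013,.1619])]
def fit():
    f=lambda k:np.concatenate([(fk(q,k)[0]-p) for q,p in D])
    s=least_squares(f,[0,.3,.4,.4,.1,.25,0]); return s.x,np.abs(s.fun).max()
def ik(p,R,k,q0):
    def f(q):
        pp,RR=fk(q,k); return np.concatenate([(pp-p)*10,Ro.from_matrix(RR@R.T).as_rotvec()])
    s=least_squares(f,q0,x_scale=50); return s.x,np.abs(s.fun).max()
E
python3 - <<'E'
from kin import *
from delta import tgt
np.set_printoptions(precision=4,suppress=True)
k,e=fit();print(k,e)
print(fk(D[-1][0],k)[1])
a=[-55,20,97,33,50,-165]; b=[-55,20,97,33,50,15]
for q0,yaw in ((a,1.25),(b,181.25)):
  for p in ([.4825,-.3008,.1252],[.5175,-.3001,.0646],[.5175,-.3001,.165]):
    P,R=tgt(p,1.25,30)
    if yaw>90: R=R@np.diag([1,-1,-1])
    print(p,*ik(P,R,k,q0))
E
```

```text
[0.0018 0.1313 0.5349 0.3501 0.1175 0.2567 0.1031] 0.0006485612535019891
[[ 0.5001 -0.0219  0.8657]
 [ 0.0079  0.9998  0.0207]
 [-0.8659 -0.0036  0.5002]]
[0.4825, -0.3008, 0.1252] [ -55.1955   23.1562   99.4534   35.6673   45.6122 -169.2117] 2.3682222849430445e-10
[0.5175, -0.3001, 0.0646] [ -51.681    30.8674   98.9721   40.2126   38.1656 -172.5139] 1.49741330446318e-13
[0.5175, -0.3001, 0.165] [ -51.681    22.1495   92.421    31.0644   50.6393 -159.8102] 2.0172807868590326e-10
[0.4825, -0.3008, 0.1252] [-55.1955  23.1562  99.4534  35.6673  45.6122  10.7883] 2.391536968460173e-10
[0.5175, -0.3001, 0.0646] [-51.681   30.8674  98.9721  40.2126  38.1656   7.4861] 2.0608514894604468e-13
[0.5175, -0.3001, 0.165] [-51.681   22.1495  92.421   31.0644  50.6393  20.1898] 2.0407175949088696e-10
```

```bash
python3 - <<'E'
from kin import *
from delta import tgt
np.set_printoptions(precision=2,suppress=True)
k,e=fit()
a=[-55,20,97,33,50,-165]
c=np.array([.480,-.3009,.0435])
for t in (10,15,20,25):
  P,R=tgt([.520,-.3001,.066],1.25,t); print("A",t,*ik(P,R,k,a))
  P,R=tgt([.480,-.3001,.13],1.25,t); print("  pre",*ik(P,R,k,a))
  # place: brick x axis -> gripped end toward -y ; heading yaw = 86.4-180=-93.6 , tilt t-30
  P,R=tgt([.634,.083,.055],-93.6,t-30); print("  place",*ik(P,R,k,[0,45,80,0,60,12]))
  P,R=tgt([.634,.083,.155],-93.6,t-30); print("  above",*ik(P,R,k,[0,45,80,0,60,12]))
E
```

```text
A 10 [ -44.4    33.17   85.89    8.8    54.24 -140.38] 2.0977886094897258e-10
  pre [ -47.49   25.65   87.13    8.59   60.86 -142.51] 9.84084480570857e-10
  place [-11.2   40.09  75.5   21.36  68.58 -16.21] 7.129623280643926e-11
  above [-11.2   33.83  69.19  20.11  80.35 -11.59] 1.0401846051166785e-09
A 15 [ -46.08   32.15   89.18   14.54   49.3  -145.94] 6.430966870141219e-13
  pre [ -49.37   24.47   90.26   13.9    56.41 -147.44] 3.851918783936981e-12
  place [ -9.23  39.74  74.89  16.16  67.71 -12.1 ] 1.1767670171636269e-12
  above [-9.23 33.63 68.37 15.17 79.86 -8.56] 9.279688129026908e-11
A 20 [ -47.82   31.41   92.41   21.5    44.83 -152.91] 1.3489209749195652e-13
  pre [ -51.33   23.54   93.38   20.06   52.36 -153.42] 4.230710143326988e-08
  place [-7.22 39.59 74.21 10.83 67.21 -7.91] 2.1094237467877974e-14
  above [-7.22 33.61 67.55 10.15 79.64 -5.52] 3.9831193898720585e-11
A 25 [ -49.62   30.97   95.55   29.92   41.09 -161.53] 6.38378239159465e-15
  pre [ -53.35   22.88   96.45   27.2    48.9  -160.57] 7.495004616941969e-11
  place [-5.18 39.65 73.48  5.43 67.1  -3.7 ] 7.940990642829604e-08
  above [-5.18 33.77 66.72  5.08 79.68 -2.5 ] 2.4292512446066894e-11
```

```bash
python3 - <<'E'
from delta import *
delta(*tgt([0.4933,-0.3006,0.1288],1.25,20))
E
```

```text
t 8.0 pos [ 0.4812 -0.3013  0.1619] q [ -55.3   19.9   96.9   32.7   50.3 -165. ] f [-0.1  0.9 -0.5] w 0.0698
d_cm [ 1.2142  0.0716 -3.3095] rotvec [0.     0.1748 0.0011]
```

>>> play_rows:
  travel:
    - [0.6, 0, 0]
    - [0.6, 0, -0.5]
    - [0, 0.1, -1.4]
    - [0, 0, -1.4]
    - [0, 0, 0]
  rotation:
    - [0, 0.09, 0]
    - [0, 0.085, 0]
    - [0, 0, 0]
    - [0, 0, 0]
    - [0, 0, 0]
  claw: [7, 7, 7, 7, 7]

```text
time_s: 8.42
position: [0.4958, -0.2991, 0.1323]
tool_rot: [[0.334, -0.019, 0.942], [-0.002, 1.0, 0.021], [-0.943, -0.009, 0.334]]
ft_force: [-1.3, 0.4, -0.1]
grip_width: 0.0699
```

```bash
python3 - <<'E'
from delta import *
delta(*tgt([0.4933,-0.3006,0.1288],1.25,20))
E
python3 snap.py wrist:w6
```

```text
t 8.4167 pos [ 0.4958 -0.2991  0.1323] q [ -49.5   24.3   91.2   18.5   52.8 -150.4] f [-1.3  0.4 -0.1] w 0.0699
d_cm [-0.2454 -0.1472 -0.3532] rotvec [ 0.0089 -0.0087  0.0029]
8.4667 [ 0.49603949 -0.29944469  0.13362602] [ -49.5   24.3   91.2   18.5   52.9 -150.4] [ 0.9 -0.1  0.9]
[[ 0.3351 -0.0189  0.942 ]
 [-0.0029  0.9998  0.0211]
 [-0.9422 -0.0098  0.335 ]]
0.0698503084347924
```

View pics/w6.png

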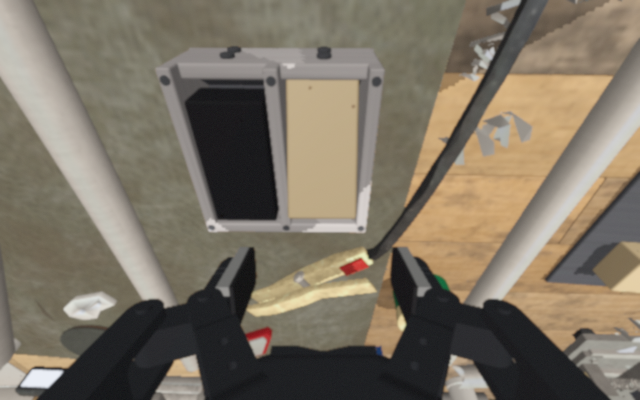

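```bash
python3 - <<'E'
from h import *
crop("pics/w6.png",260,60,140,180,4,"pics/c11.png")
E
```

```text
(no output)
```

View pics/c11.png

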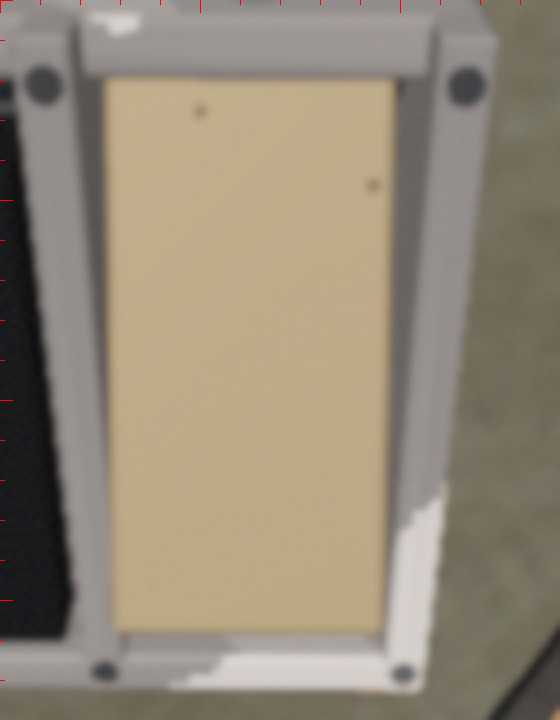

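```bash
python3 - <<'E'
from fit import *
w4=pickle.load(open("pics/w4.pkl","rb"));w6=pickle.load(open("pics/w6.pkl","rb"))
print(tri([(w4,(299.6,183.6)),(w6,(288.75,218))]))
print(tri([(w4,(350.2,183.6)),(w6,(355.5,218))]))
from delta import *
delta(*tgt([0.5172,-0.3001,0.063],1.25,20))
E
```

```text
(array([ 0.5167, -0.3245,  0.0783]), [np.float64(0.22444206602005903), np.float64(0.29742987142824884)])
(array([ 0.5154, -0.2755,  0.0784]), [np.float64(0.28047861021123144), np.float64(0.37171015118646733)])
t 8.4667 pos [ 0.496  -0.2994  0.1336] q [ -49.5   24.3   91.2   18.5   52.9 -150.4] f [ 0.9 -0.1  0.9] w 0.0699
d_cm [ 2.1161 -0.0655 -7.0626] rotvec [ 0.0099 -0.0073  0.003 ]
```

The two views give the raised top edge at (0.516, -0.300) and z of about 0.079. The text implies 0.081, so that checks out. Descending now.

>>> play_rows:
  travel:
    - [0.4, 0, -1.2]
    - [0.4, 0, -1.2]
    - [0.4, -0.1, -1.2]
    - [0.4, 0, -1.2]
    - [0.2, 0, -0.7]
    - [0, 0, 0]
  rotation:
    - [0.01, -0.007, 0.003]
    - [0, 0, 0]
    - [0, 0, 0]
    - [0, 0, 0]
    - [0, 0, 0]
    - [0, 0, 0]
  claw: [6.6, 6.6, 6.6, 6.6, 6.6, 6.6]

```text
time_s: 8.97
position: [0.517, -0.3012, 0.0802]
tool_rot: [[0.348, -0.021, 0.937], [0.003, 1.0, 0.021], [-0.937, -0.005, 0.348]]
ft_force: [-0.3, 0.3, 0.1]
grip_width: 0.0659
```

```bash
python3 - <<'E'
from delta import *
delta(*tgt([0.5172,-0.3001,0.063],1.25,20))
E
```

```text
t 8.9667 pos [ 0.517  -0.3012  0.0802] q [ -48.2   29.9   92.3   21.3   46.1 -152.8] f [-0.3  0.3  0.1] w 0.0659
d_cm [ 0.0236  0.1104 -1.7158] rotvec [0.0045 0.0069 0.0006]
```

>>> play_rows:
  travel:
    - [0, 0.1, -0.6]
    - [0, 0, -0.6]
    - [0, 0, -0.4]
    - [0, 0, 0]
  rotation:
    - [0.004, 0.006, 0]
    - [0, 0, 0]
    - [0, 0, 0]
    - [0, 0, 0]
  claw: [6.6, 6.6, 6.6, 6.6]

```text
time_s: 9.3
position: [0.5172, -0.3006, 0.0642]
tool_rot: [[0.344, -0.021, 0.939], [0.006, 1.0, 0.02], [-0.939, -0.001, 0.344]]
ft_force: [0.1, 0.3, -0.6]
grip_width: 0.0656
```

```bash
python3 - <<'E'
from delta import *
delta(*tgt([0.5172,-0.3001,0.063],1.25,20))
E
python3 snap.py wrist:w7 side:s7; python3 -c "
from h import *
crop('pics/s7.png',300,150,100,80,8,'pics/c12.png')"
```

```text
t 9.3 pos [ 0.5172 -0.3006  0.0642] q [ -48.1   31.3   93.    21.8   44.3 -153.5] f [ 0.1  0.3 -0.6] w 0.0656
d_cm [ 0.0004  0.0512 -0.1157] rotvec [0.0013 0.002  0.0011]
9.4 [ 0.51741824 -0.30081325  0.06485135] [ -48.1   31.3   92.9   21.8   44.4 -153.5] [-0.2 -0.2  0.4]
[[ 0.3444 -0.0208  0.9386]
 [ 0.0052  0.9998  0.0202]
 [-0.9388 -0.0021  0.3444]]
0.06614147092015563
```

View pics/w7.png

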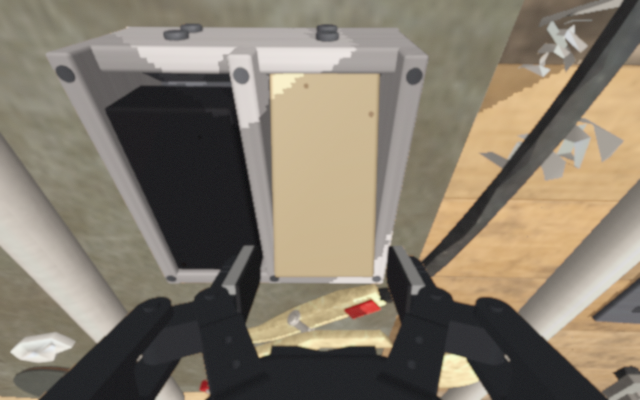

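View pics/c12.png

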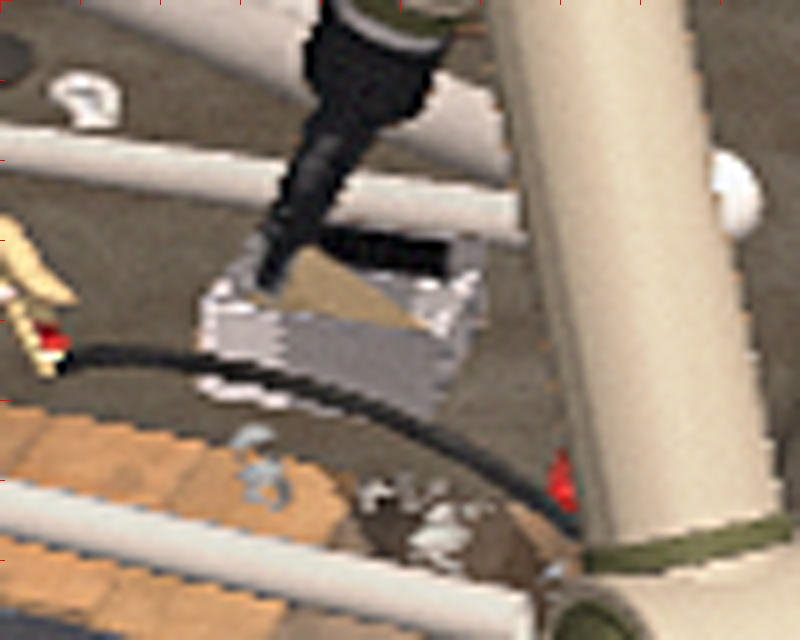

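>>> play_rows:
  travel:
    - [0, 0.05, -0.15]
    - [0, 0, 0]
    - [0, 0, 0]
    - [0, 0, 0]
    - [0, 0, 0]
  rotation:
    - [0, 0, 0]
    - [0, 0, 0]
    - [0, 0, 0]
    - [0, 0, 0]
    - [0, 0, 0]
  claw: [5.8, 5, 4.5, 4.5, 4.5]
  squeeze: 80

```text
time_s: 9.82
position: [0.5174, -0.3004, 0.0645]
tool_rot: [[0.345, -0.021, 0.938], [0.004, 1.0, 0.021], [-0.938, -0.003, 0.345]]
ft_force: [-0.7, -0.5, -0.3]
grip_width: 0.0481
```

```bash
python3 - <<'E'
from delta import *
delta(*tgt([0.5172,-0.3001,0.063],1.25,20))
E
```

```text
t 9.8167 pos [ 0.5174 -0.3004  0.0645] q [ -48.1   31.3   93.    21.9   44.2 -153.6] f [-0.7 -0.5 -0.3] w 0.0481
d_cm [-0.0183  0.0335 -0.146 ] rotvec [0.0032 0.0036 0.001 ]
```

>>> play_rows:
  travel:
    - [0, 0, 0]
    - [0, 0, 0.3]
    - [0, 0, 0.5]
    - [0, 0, 0.5]
  rotation:
    - [0, 0, 0]
    - [0, 0, 0]
    - [0, 0, 0]
    - [0, 0, 0]
  claw: [4.5, 4.5, 4.5, 4.5]

```text
time_s: 10.15
position: [0.5167, -0.2999, 0.0768]
tool_rot: [[0.343, -0.021, 0.939], [0.006, 1.0, 0.02], [-0.939, -0.001, 0.343]]
ft_force: [-0.1, -0.4, -2.6]
grip_width: 0.0479
```

```bash
python3 snap.py wrist:w8 side:s8; python3 -c "
from h import *
crop('pics/s8.png',300,150,100,80,8,'pics/c13.png')"
```

```text
10.25 [ 0.51709437 -0.30027036  0.07761338] [ -48.1   30.2   92.3   21.2   46.  -152.6] [-0.  -1.  -2.9]
[[ 0.3444 -0.0208  0.9386]
 [ 0.0048  0.9998  0.0204]
 [-0.9388 -0.0025  0.3445]]
0.04798301849200885
```

View pics/c13.png

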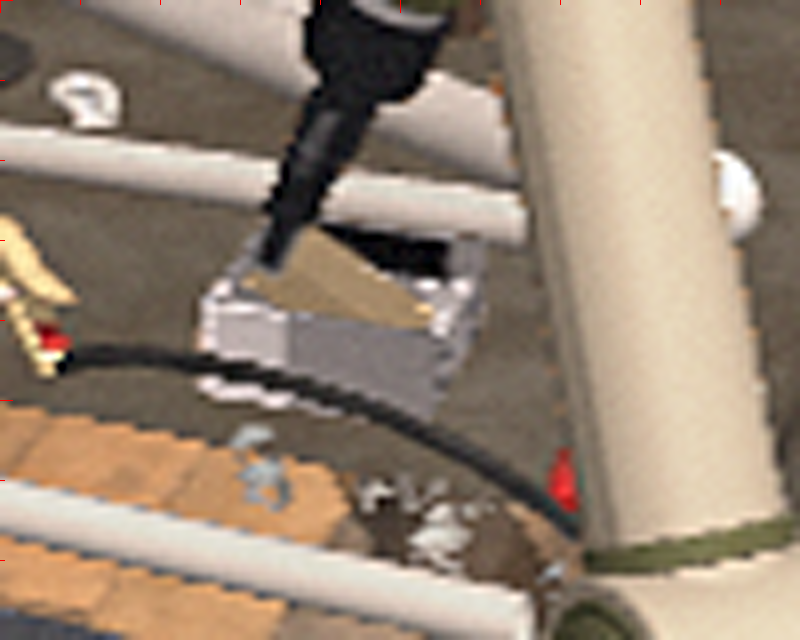

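View pics/w8.png

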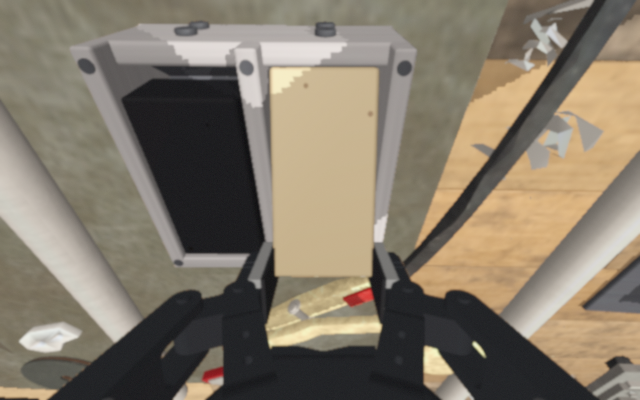

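>>> play_rows:
  travel:
    - [0, 0, 1]
    - [0, 0, 1.2]
    - [0, 0, 1.2]
    - [0, 0, 1.2]
    - [0, 0, 1.5]
    - [0, 0, 1.5]
    - [0, 0, 1.5]
    - [0, 0, 1.5]
    - [0, 0, 1.2]
    - [0, 0, 0.5]
    - [0, 0, 0]
  rotation:
    - [0, 0, 0]
    - [0, 0, 0]
    - [0, 0, 0]
    - [0, 0, 0]
    - [0, 0, 0]
    - [0, 0, 0]
    - [0, 0, 0]
    - [0, 0, 0]
    - [0, 0, 0]
    - [0, 0, 0]
    - [0, 0, 0]
  claw: [4.5, 4.5, 4.5, 4.5, 4.5, 4.5, 4.5, 4.5, 4.5, 4.5, 4.5]
  squeeze: 90

```text
time_s: 11.17
position: [0.5155, -0.2989, 0.2124]
tool_rot: [[0.344, -0.02, 0.939], [0.003, 1.0, 0.02], [-0.939, -0.004, 0.344]]
ft_force: [0.5, -0.8, -2.6]
grip_width: 0.0474
```

```bash
python3 snap.py wrist:w9 side:s9; python3 -c "
from h import *
crop('pics/s9.png',280,130,120,90,6,'pics/c14.png')"
```

```text
11.2667 [ 0.51521103 -0.29864417  0.21083189] [ -48.1   20.7   82.3   16.6   64.4 -144.8] [ 0.3 -0.5 -3.1]
[[ 0.3421 -0.02    0.9395]
 [ 0.0049  0.9998  0.0194]
 [-0.9397 -0.002   0.3421]]
0.04767596407684756
```

View pics/c14.png

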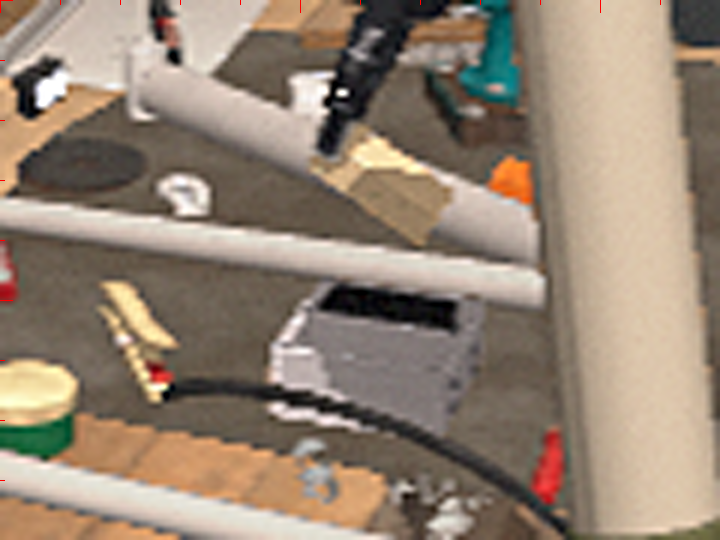

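View pics/w9.png

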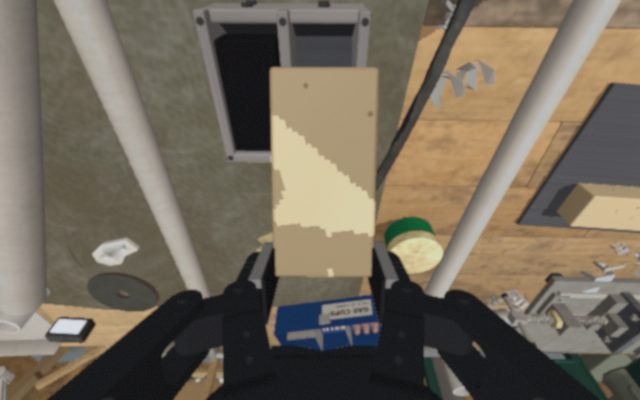

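```bash
python3 -c "
from h import *
crop('pics/w9.png',255,55,140,60,5,'pics/c15.png')
crop('pics/w9.png',255,240,140,60,5,'pics/c16.png')"
```

```text
(no output)
```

View pics/c15.png

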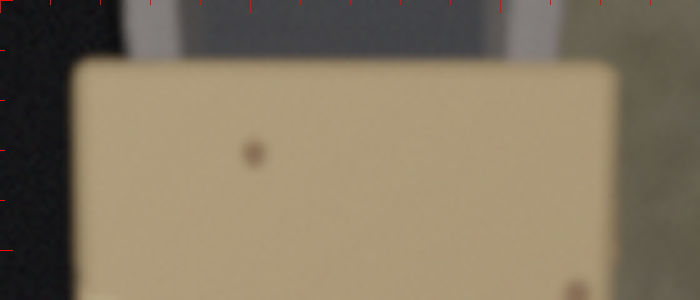

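View pics/c16.png

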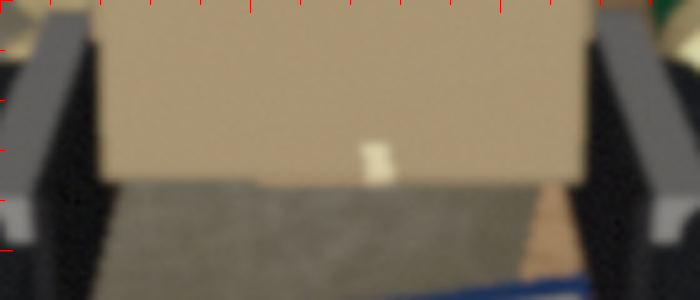

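```bash
python3 - <<'E'
from fit import *
from scipy.optimize import least_squares
from scipy.spatial.transform import Rotation as Ro
w=pickle.load(open("pics/w9.pkl","rb"))
uv=np.array([(269.6,67),(378.2,67.4),(275.2,276.4),(372,276.8)])
M=np.array([(-50,-25,15),(-50,25,15),(50,-25,15),(50,25,15)])/1e3
# tool pose at snap
Rt=np.array([[.3421,-.02,.9395],[.0049,.9998,.0194],[-.9397,-.002,.3421]]);pt=np.array([.51521,-.29864,.21083])
def pose(p): return Ro.from_euler("zyx",p[3:]).as_matrix(), p[:3]
def f(p): R,t=pose(p); return (proj(w,M@R.T+t)-uv).ravel()
for z in (None,):
    r=least_squares(f,[.478,-.3,.19,.02,-.52,0]);R,t=pose(r.x)
    print(r.x,np.degrees(r.x[3:]),np.abs(r.fun).max())
    print("corners",M@R.T+t)
    # brick center in tool frame, rotation
    print("c in tool",Rt.T@(t-pt)*1e3)
    Rb=Rt.T@R; print(Rb)
    # prediction from the tray fit
c=np.array([.480,-.3009,.0435]);p0=np.array([.5174,-.3004,.0645]);print("pred c in tool",Rt.T@(c-p0)*1e3)
E
```

```text
[ 0.4786 -0.2997  0.1887  0.0212 -0.5176  0.0085] [  1.2131 -29.6572   0.4876] 1.1075082113208623
corners [[ 0.4282 -0.3257  0.177 ]
 [ 0.4273 -0.2757  0.1769]
 [ 0.5151 -0.324   0.2265]
 [ 0.5142 -0.274   0.2264]]
c in tool [  8.2743  -0.3189 -41.9705]
[[-0.1677  0.0005 -0.9859]
 [-0.0014  1.      0.0008]
 [ 0.9859  0.0014 -0.1677]]
pred c in tool [  6.9367   0.2901 -42.3311]
```

>>> play_rows:
  travel:
    - [0.5, 1.5, 0]
    - [0.85, 2.7, 0]
    - [0.9, 3, 0]
    - [0.9, 3, 0]
    - [0.9, 3, 0]
    - [0.9, 3, 0]
    - [0.9, 3, 0]
    - [0.9, 3, 0]
    - [0.9, 3, 0]
    - [0.9, 3, 0]
    - [0.9, 3, 0]
    - [0.85, 2.5, 0]
  rotation:
    - [0, 0, -0.08]
    - [0, 0, -0.12]
    - [0, 0, -0.12]
    - [0, 0, -0.12]
    - [0, 0, -0.12]
    - [0, 0, -0.12]
    - [0, 0, -0.12]
    - [0, 0, -0.12]
    - [0, 0, -0.12]
    - [0, 0, -0.12]
    - [0, 0, -0.12]
    - [0, 0, -0.12]
  claw: [4.5, 4.5, 4.5, 4.5, 4.5, 4.5, 4.5, 4.5, 4.5, 4.5, 4.5, 4.5]

```text
time_s: 12.27
position: [0.5978, -0.0121, 0.1987]
tool_rot: [[0.112, 0.931, 0.348], [-0.3, 0.366, -0.881], [-0.948, -0.006, 0.32]]
ft_force: [1.3, -0.7, -2.5]
grip_width: 0.0474
```

```bash
python3 - <<'E'
from delta import *
delta(*tgt([.6333,.080,.20],-93.57,-9.8))
E
```

```text
t 12.2667 pos [ 0.5978 -0.0121  0.1987] q [ -5.3  26.1  75.1 -17.7  71.3 -22.2] f [ 1.3 -0.7 -2.5] w 0.0474
d_cm [3.5537 9.2104 0.1266] rotvec [ 0.4951  0.0719 -0.4291]
```

>>> play_rows:
  travel:
    - [0.6, 1.5, 0]
    - [0.6, 1.5, 0]
    - [0.6, 1.5, 0]
    - [0.6, 1.5, 0]
    - [0.6, 1.5, 0]
    - [0.5, 1.2, 0]
    - [0, 0, 0]
    - [0, 0, 0]
  rotation:
    - [0.082, 0.012, -0.072]
    - [0.082, 0.012, -0.072]
    - [0.082, 0.012, -0.072]
    - [0.082, 0.012, -0.072]
    - [0.082, 0.012, -0.072]
    - [0.082, 0.012, -0.072]
    - [0, 0, 0]
    - [0, 0, 0]
  claw: [4.5, 4.5, 4.5, 4.5, 4.5, 4.5, 4.5, 4.5]

```text
time_s: 12.93
position: [0.6331, 0.088, 0.1876]
tool_rot: [[-0.009, 0.997, -0.077], [0.194, -0.074, -0.978], [-0.981, -0.024, -0.192]]
ft_force: [0.7, -0.2, -2.0]
grip_width: 0.0476
```

```bash
python3 - <<'E'
from delta import *
delta(*tgt([.6333,.080,.20],-93.57,-9.8))
E
python3 snap.py wrist:w10 side:s10 scene:sc10
```

```text
t 12.9333 pos [0.6331 0.088  0.1876] q [-7.2 32.6 64.  11.  85.4 -3.9] f [ 0.7 -0.2 -2. ] w 0.0476
d_cm [ 0.0185 -0.7986  1.2391] rotvec [-0.0242 -0.0224  0.0123]
13.0833 [0.63297847 0.08836302 0.1884239 ] [-7.2 32.5 64.  11.1 85.5 -3.9] [ 0.7  0.4 -2.7]
[[-0.0081  0.997  -0.077 ]
 [ 0.1937 -0.074  -0.9783]
 [-0.981  -0.0229 -0.1926]]
0.04720226573722784
```

View pics/w10.png

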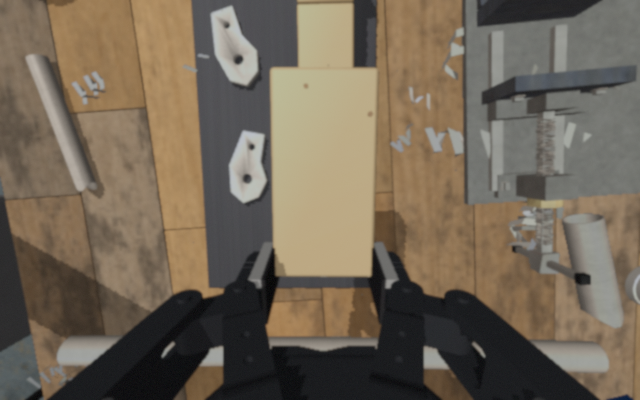

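View pics/s10.png

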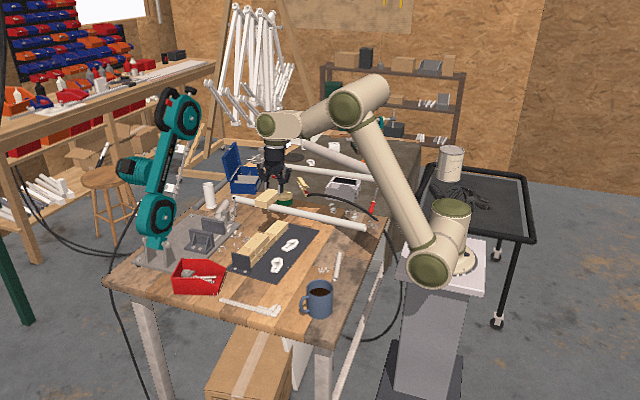

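>>> play_rows:
  travel:
    - [0, -0.5, -1]
    - [0, -0.5, -1.5]
    - [0, 0, -1.8]
    - [0, 0, -1.8]
    - [0, 0, -1.8]
    - [0, 0, -1.3]
    - [0, 0, -0.8]
    - [0, 0, 0]
    - [0, 0, 0]
  rotation:
    - [-0.012, -0.011, 0.006]
    - [-0.012, -0.011, 0.006]
    - [0, 0, 0]
    - [0, 0, 0]
    - [0, 0, 0]
    - [0, 0, 0]
    - [0, 0, 0]
    - [0, 0, 0]
    - [0, 0, 0]
  claw: [4.5, 4.5, 4.5, 4.5, 4.5, 4.5, 4.5, 4.5, 4.5]

```text
time_s: 13.83
position: [0.6312, 0.0778, 0.0881]
tool_rot: [[0.018, 0.999, -0.044], [0.156, -0.046, -0.987], [-0.988, 0.011, -0.157]]
ft_force: [0.8, -0.6, -2.6]
grip_width: 0.0474
```

```bash
python3 - <<'E'
from delta import *
delta(*tgt([.6333,.0785,.085],-93.57,-9.8))
E
python3 snap.py wrist:w11
```

```text
t 13.8333 pos [0.6312 0.0778 0.0881] q [-7.4 36.9 73.2  9.6 70.3 -8. ] f [ 0.8 -0.6 -2.6] w 0.0474
d_cm [ 0.2126  0.0713 -0.3079] rotvec [ 0.0141  0.0104 -0.0159]
13.8833 [0.63121668 0.07782226 0.08821444] [-7.4 36.9 73.2  9.6 70.3 -8. ] [ 0.3 -0.2 -2.4]
[[ 0.0185  0.9989 -0.044 ]
 [ 0.1563 -0.0464 -0.9866]
 [-0.9875  0.0113 -0.157 ]]
0.04754365645826371
```

View pics/w11.png

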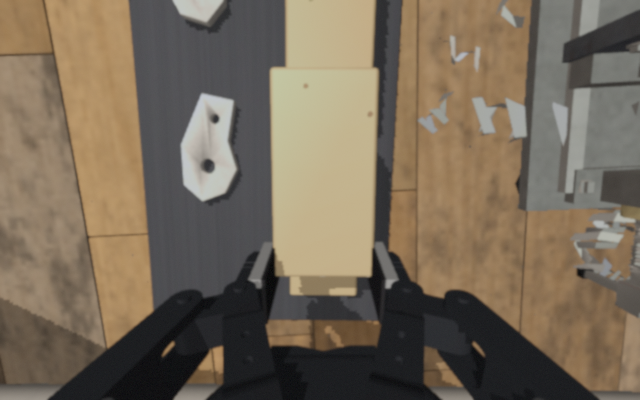

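>>> play_rows:
  travel:
    - [0.2, 0.07, -0.6]
    - [0, 0, -1]
    - [0, 0, -0.8]
    - [0, 0, -0.5]
    - [0, 0, 0]
    - [0, 0, 0]
  rotation:
    - [0.014, 0.01, -0.016]
    - [0, 0, 0]
    - [0, 0, 0]
    - [0, 0, 0]
    - [0, 0, 0]
    - [0, 0, 0]
  claw: [4.5, 4.5, 4.5, 4.5, 4.5, 4.5]

```text
time_s: 14.38
position: [0.6346, 0.0783, 0.0586]
tool_rot: [[0.015, 0.998, -0.062], [0.17, -0.064, -0.983], [-0.985, 0.004, -0.171]]
ft_force: [0.4, -0.7, -2.1]
grip_width: 0.0472
```

```bash
python3 - <<'E'
from delta import *
delta(*tgt([.6333,.0785,.057],-93.57,-9.8))
E
python3 snap.py wrist:w12 side:s12; python3 -c "
from h import *
crop('pics/w12.png',250,20,150,80,5,'pics/c17.png')
crop('pics/s12.png',230,170,110,90,7,'pics/c18.png')"
```

```text
t 14.3833 pos [0.6346 0.0783 0.0586] q [-7.6 39.2 74.2 10.7 67.4 -8.1] f [ 0.4 -0.7 -2.1] w 0.0472
d_cm [-0.1264  0.018  -0.1614] rotvec [-0.0003  0.0041  0.0013]
14.4833 [0.63462068 0.07833171 0.0589458 ] [-7.6 39.2 74.2 10.7 67.4 -8.1] [-0.   0.1 -2.3]
[[ 0.0152  0.998  -0.0619]
 [ 0.1701 -0.0636 -0.9834]
 [-0.9853  0.0044 -0.1708]]
0.0468806018643667
```

View pics/c17.png

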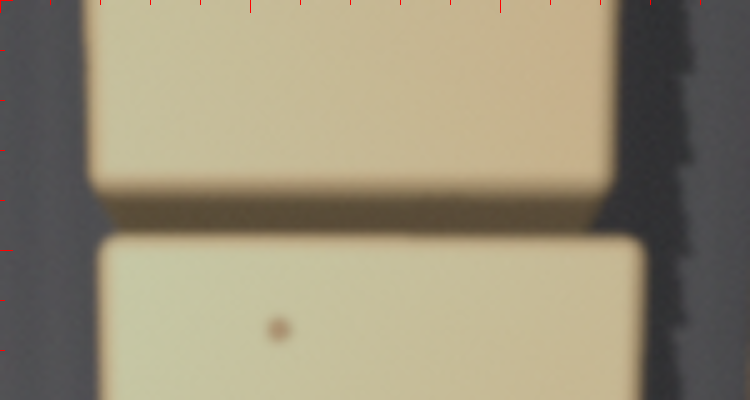

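View pics/c18.png

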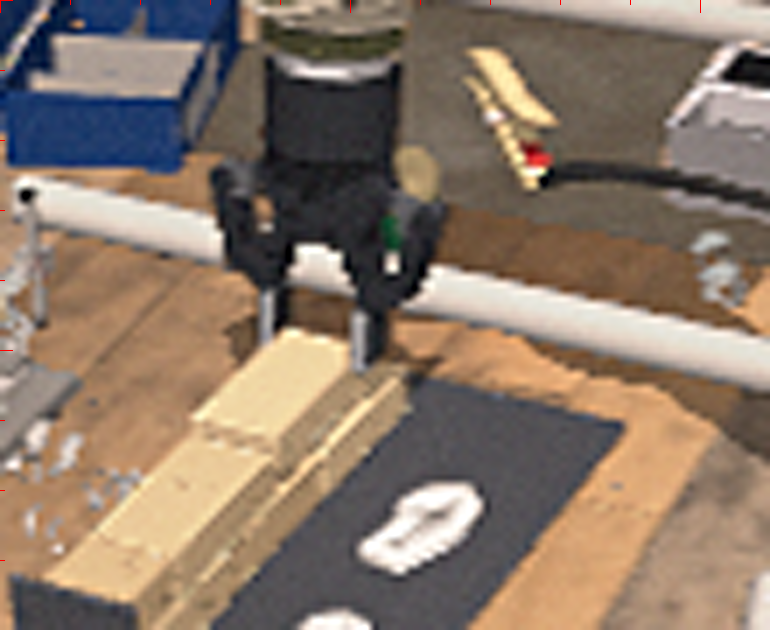

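View pics/w12.png

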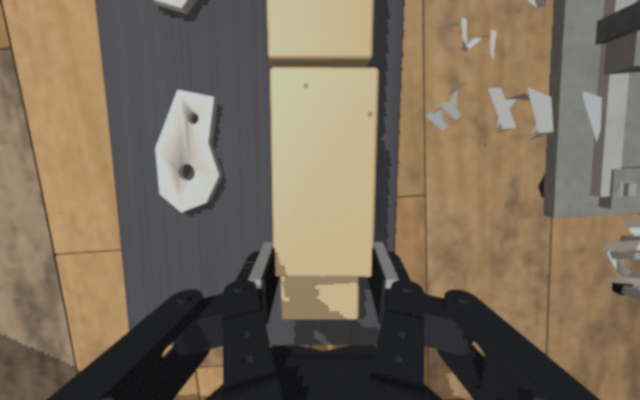

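```bash
python3 - <<'E'
from fit import *
from scipy.optimize import least_squares
from scipy.spatial.transform import Rotation as Ro
w=pickle.load(open("pics/w12.pkl","rb"))
L=at_z(w,[(268,58),(372.4,58)],.066); print("last end",L,np.linalg.norm(L[0]-L[1]))
uv=np.array([(269.7,67),(378.4,67.2),(275.2,276.4),(372,276.8)])
M=np.array([(-50,-25,15),(-50,25,15),(50,-25,15),(50,25,15)])/1e3
def pose(p): return Ro.from_euler("zyx",p[3:]).as_matrix(), p[:3]
def f(p): R,t=pose(p); return (proj(w,M@R.T+t)-uv).ravel()
r=least_squares(f,[.635,.12,.058,-1.63,0,0]);R,t=pose(r.x)
print(r.x[:3],np.degrees(r.x[3:]),np.abs(r.fun).max())
P=M@R.T+t;print(P)
xb=np.array([.0622,.9981,0]);yb=np.array([-.9981,.0622,0])
print("gap along",(L.mean(0)-P[:2].mean(0))@xb,"lateral new-last",(P[:2].mean(0)-L.mean(0))@yb)
E
```

```text
last end [[0.6144 0.1781 0.066 ]
 [0.6634 0.1751 0.066 ]] 0.04909779034525495
[0.6371 0.1209 0.0561] [-93.7833  -0.477    0.3271] 1.0756180011118204
[[0.6153 0.1724 0.0712]
 [0.6652 0.1691 0.0716]
 [0.6087 0.0726 0.0706]
 [0.6586 0.0693 0.071 ]]
gap along 0.005756170322372794 lateral new-last -0.00173418929789879
```

>>> play_rows:
  travel:
    - [-0.15, 0.2, -0.2]
    - [0, 0.2, -0.2]
    - [0, 0, 0]
    - [0, 0, 0]
  rotation:
    - [0, 0.004, 0.001]
    - [0, 0, 0]
    - [0, 0, 0]
    - [0, 0, 0]
  claw: [4.5, 4.5, 4.5, 4.5]

```text
time_s: 14.82
position: [0.6334, 0.0828, 0.0555]
tool_rot: [[0.012, 0.998, -0.061], [0.17, -0.062, -0.983], [-0.985, 0.002, -0.17]]
ft_force: [-0.2, 0.6, -1.9]
grip_width: 0.0472
```

```bash
python3 - <<'E'
from delta import *
delta(*tgt([.6331,.0826,.0513],-93.57,-9.8))
E
python3 snap.py wrist:w13; python3 -c "
from h import *
crop('pics/w13.png',250,20,150,80,5,'pics/c19.png')"
```

```text
t 14.8167 pos [0.6334 0.0828 0.0555] q [-7.2 39.4 74.4 10.6 67.1 -7.8] f [-0.2  0.6 -1.9] w 0.0472
d_cm [-0.0263 -0.0217 -0.4213] rotvec [-0.0001  0.0018  0.0001]
14.8667 [0.63332608 0.08286532 0.05548489] [-7.2 39.4 74.4 10.7 67.1 -7.8] [ 0.2 -0.2 -2.3]
[[ 0.0123  0.9981 -0.0611]
 [ 0.17   -0.0623 -0.9835]
 [-0.9854  0.0017 -0.1705]]
0.047517283294704504
```

View pics/c19.png

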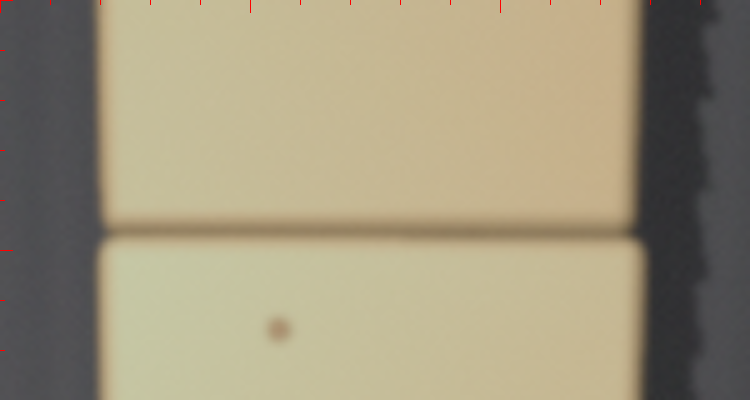

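Aligned and flush, with a joint of about 1.5 mm. Lowering gently.

>>> play_rows:
  travel:
    - [0, 0, -0.15]
    - [0, 0, -0.1]
    - [0, 0, 0]
  rotation:
    - [0, 0, 0]
    - [0, 0, 0]
    - [0, 0, 0]
  claw: [4.5, 4.5, 4.5]

```text
time_s: 15.12
position: [0.6335, 0.0829, 0.0531]
tool_rot: [[0.013, 0.998, -0.061], [0.17, -0.062, -0.984], [-0.985, 0.002, -0.17]]
ft_force: [-0.1, 0.3, -2.3]
grip_width: 0.0475
```

>>> play_rows:
  travel:
    - [0, 0, -0.1]
    - [0, 0, -0.08]
    - [0, 0, 0]
  rotation:
    - [0, 0, 0]
    - [0, 0, 0]
    - [0, 0, 0]
  claw: [4.5, 4.5, 4.5]

```text
time_s: 15.37
position: [0.6335, 0.0828, 0.0511]
tool_rot: [[0.013, 0.998, -0.061], [0.17, -0.062, -0.983], [-0.985, 0.002, -0.17]]
ft_force: [0.1, -0.0, -2.7]
grip_width: 0.0477
```

>>> play_rows:
  travel:
    - [0, 0, -0.08]
    - [0, 0, -0.05]
    - [0, 0, 0]
  rotation:
    - [0, 0, 0]
    - [0, 0, 0]
    - [0, 0, 0]
  claw: [4.5, 4.5, 4.5]

```text
time_s: 15.62
position: [0.6336, 0.0827, 0.0508]
tool_rot: [[0.014, 0.998, -0.061], [0.17, -0.062, -0.983], [-0.985, 0.003, -0.171]]
ft_force: [-0.9, 0.4, -2.4]
grip_width: 0.047
```

```bash
python3 snap.py wrist:w14 side:s14; python3 -c "
from h import *
crop('pics/w14.png',250,20,150,80,5,'pics/c20.png')
crop('pics/s14.png',230,170,110,90,7,'pics/c21.png')"
```

```text
15.7167 [0.63367161 0.08270896 0.05072572] [-7.2 39.7 74.7 10.7 66.4 -8. ] [-0.7  0.3  0.9]
[[ 0.0138  0.9981 -0.0608]
 [ 0.1701 -0.0622 -0.9835]
 [-0.9853  0.0032 -0.1706]]
0.04769703202168051
```

View pics/c20.png

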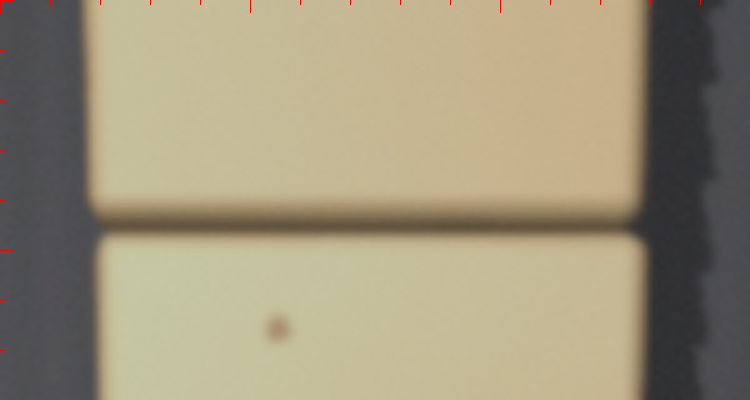

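View pics/c21.png

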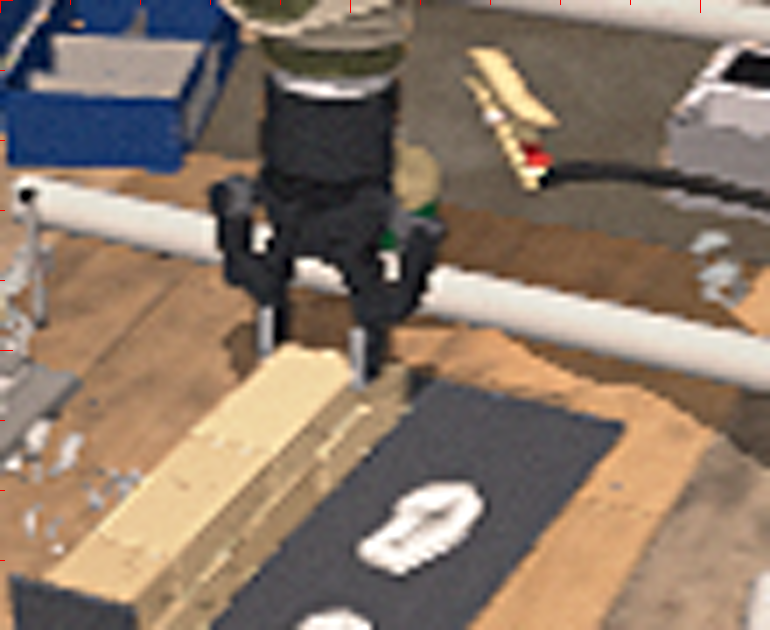

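>>> play_rows:
  travel:
    - [-0.05, 0.1, 0]
    - [0, 0, 0]
    - [0, 0, -0.06]
    - [0, 0, 0]
  rotation:
    - [0, 0, 0]
    - [0, 0, 0]
    - [0, 0, 0]
    - [0, 0, 0]
  claw: [4.5, 4.5, 4.5, 4.5]

```text
time_s: 16.05
position: [0.6334, 0.0836, 0.0508]
tool_rot: [[0.015, 0.998, -0.061], [0.17, -0.062, -0.983], [-0.985, 0.004, -0.171]]
ft_force: [-0.7, 0.3, -0.5]
grip_width: 0.0476
```

```bash
python3 snap.py wrist:w15; python3 -c "
from h import *
crop('pics/w15.png',250,20,150,80,5,'pics/c22.png')"
```

```text
16.1 [0.63344478 0.08359807 0.050742  ] [-7.1 39.7 74.7 10.7 66.3 -7.9] [-1.1 -1.3  1.4]
[[ 0.0148  0.998  -0.0608]
 [ 0.1699 -0.0624 -0.9835]
 [-0.9854  0.0043 -0.1704]]
0.04733836612715412
```

View pics/c22.png

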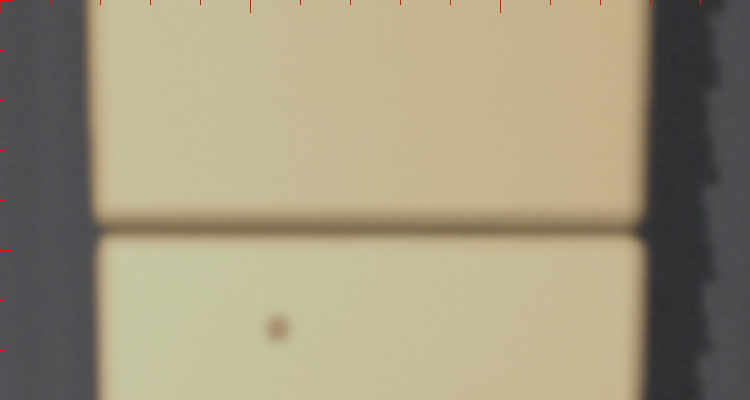

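>>> play_rows:
  travel:
    - [0, 0, -0.1]
    - [0, 0, 0]
  rotation:
    - [0, 0, 0]
    - [0, 0, 0]
  claw: [4.5, 4.5]

```text
time_s: 16.27
position: [0.6335, 0.0836, 0.0509]
tool_rot: [[0.015, 0.998, -0.06], [0.17, -0.062, -0.983], [-0.985, 0.005, -0.171]]
ft_force: [-0.0, 0.1, -1.4]
grip_width: 0.0477
```

>>> play_rows:
  travel:
    - [0, 0, -0.15]
    - [0, 0, -0.1]
  rotation:
    - [0, 0, 0]
    - [0, 0, 0]
  claw: [4.5, 4.5]

```text
time_s: 16.43
position: [0.6336, 0.0836, 0.0507]
tool_rot: [[0.016, 0.998, -0.06], [0.17, -0.062, -0.983], [-0.985, 0.006, -0.171]]
ft_force: [-4.3, -1.2, 9.9]
grip_width: 0.0475
```

>>> play_rows:
  travel:
    - [0, 0, 0]
    - [0, 0, 0]
    - [0, 0, 0]
    - [0, 0, 0]
    - [0, 0, 0]
  rotation:
    - [0, 0, 0]
    - [0, 0, 0]
    - [0, 0, 0]
    - [0, 0, 0]
    - [0, 0, 0]
  claw: [5, 5.4, 5.8, 6.2, 6.6]

```text
time_s: 16.85
position: [0.6341, 0.0839, 0.0501]
tool_rot: [[0.018, 0.998, -0.06], [0.171, -0.062, -0.983], [-0.985, 0.007, -0.171]]
ft_force: [0.3, -0.2, 0.1]
grip_width: 0.0661
```

```bash
python3 snap.py wrist:w16 side:s16
```

```text
16.95 [0.634057   0.08381886 0.05006846] [-7.1 39.7 74.8 10.8 66.1 -8. ] [ 0.5 -0.5 -0.1]
[[ 0.0176  0.998  -0.0601]
 [ 0.1706 -0.0623 -0.9834]
 [-0.9852  0.007  -0.1713]]
0.06605617285885856
```

View pics/w16.png

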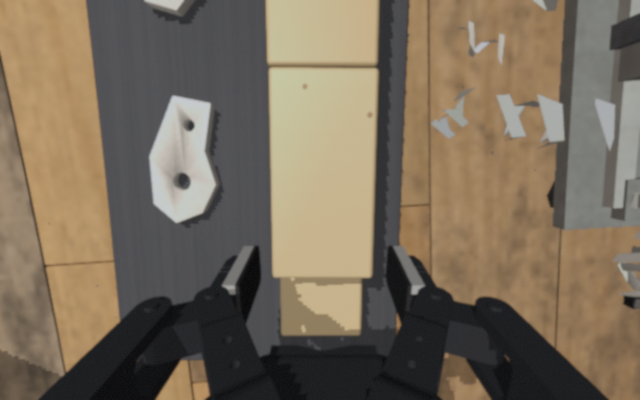

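>>> play_rows:
  travel:
    - [0, -0.1, 0.6]
    - [0, -0.2, 1.2]
    - [0, -0.3, 1.8]
    - [0, -0.3, 2]
    - [0, -0.3, 2]
    - [0, -0.3, 2]
    - [0, 0, 2]
    - [0, 0, 2]
    - [0, 0, 2]
    - [0, 0, 2]
    - [0, 0, 1]
    - [0, 0, 0]
  rotation:
    - [0, 0, 0]
    - [0, 0, 0]
    - [0, 0, 0]
    - [0, 0, 0]
    - [0, 0, 0]
    - [0, 0, 0]
    - [0, 0, 0]
    - [0, 0, 0]
    - [0, 0, 0]
    - [0, 0, 0]
    - [0, 0, 0]
    - [0, 0, 0]
  claw: [6.6, 6.6, 7, 7, 7, 7, 7, 7, 7, 7, 7, 7]

```text
time_s: 17.95
position: [0.6317, 0.0674, 0.2489]
tool_rot: [[0.018, 0.998, -0.061], [0.17, -0.063, -0.983], [-0.985, 0.007, -0.171]]
ft_force: [-0.2, -0.8, 1.1]
grip_width: 0.0704
```

```bash
python3 snap.py wrist:w17 side:s17 scene:sc17; python3 -c "
from h import *
crop('pics/s17.png',230,190,110,90,7,'pics/c23.png')"
```

```text
18.1 [0.63089165 0.06756372 0.2454685 ] [-8.6 29.5 59.7  9.8 91.5 -4.8] [ 0.6 -0.6 -0.7]
[[ 0.0124  0.998  -0.0617]
 [ 0.1705 -0.0629 -0.9833]
 [-0.9853  0.0016 -0.1709]]
0.06967641935487895
```

View pics/w17.png

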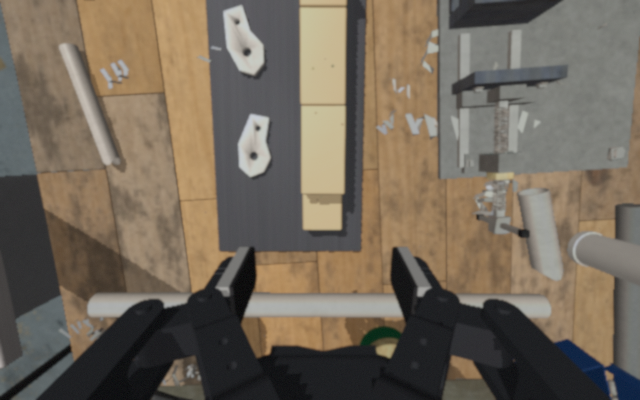

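View pics/c23.png

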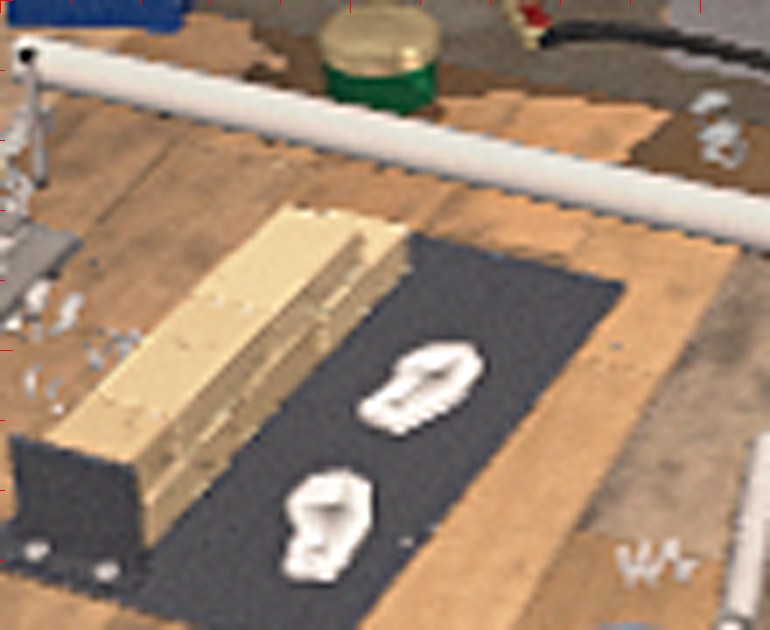

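```bash
python3 -c "
from h import *
crop('pics/w17.png',290,0,70,120,6,'pics/c24.png')
crop('pics/w17.png',290,90,70,120,6,'pics/c25.png')
a=cv2.imread('pics/c24.png');b=cv2.imread('pics/c25.png');cv2.imwrite('pics/c26.png',np.hstack([a,b])[:600])
c=cv2.imread('pics/c24.png')
cv2.imwrite('pics/c26.png',cv2.resize(np.hstack([a,b]),None,fx=.83,fy=.83))"
```

```text
(no output)
```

View pics/c26.png

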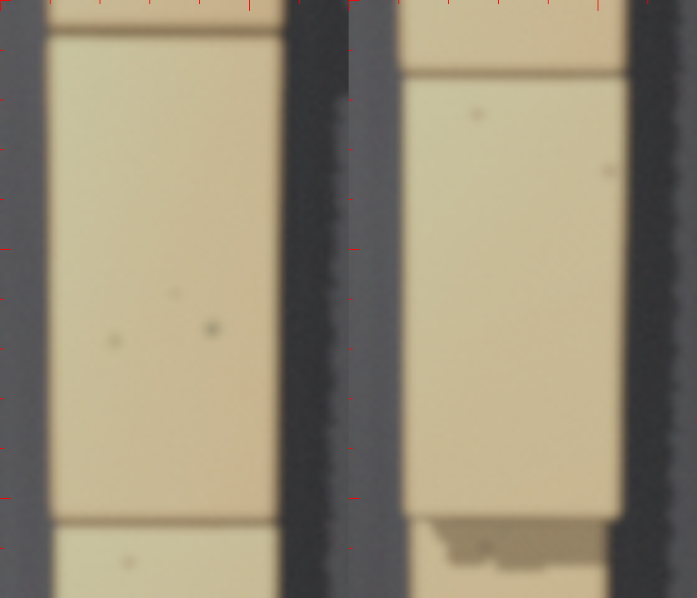

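```bash
python3 - <<'E'
from fit import *
w=pickle.load(open("pics/w17.pkl","rb"))
M=np.array([(-50,25),(-50,-25),(50,25),(50,-25)])/1e3
for n,uv in (("last",[(300.2,104.2),(346.2,104.2),(299.6,6.6),(346.9,6.6)]),("new",[(301,193.6),(344.8,193.6),(300.6,105.1),(346.1,105.1)])):
    P=at_z(w,uv,.066); c,y,r=rig2(M,P); print(n,P[:,:2].tolist(),c,y,r)
    if n=="last": cl,yl=c,np.radians(y)
d=c-cl; print("in last frame",np.array([[np.cos(yl),np.sin(yl)],[-np.sin(yl),np.cos(yl)]])@d, "dyaw",y-np.degrees(yl))
E
```

```text
last [[0.6141053813127219, 0.17824140278546421], [0.6649645143219945, 0.17507494367592505], [0.6209391991726142, 0.27706690715275406], [0.6707728772173925, 0.2740719762636267]] [0.6427 0.2261] 86.37484051062899 [0.0007 0.0007 0.0005 0.0004]
new [[0.6075848796097654, 0.07867999847886918], [0.658161853958299, 0.07542087450279164], [0.6144752745675484, 0.17725617222536647], [0.6648042447528428, 0.17412142901120625]] [0.6363 0.1264] 86.13655887773874 [0.0006 0.0007 0.0007 0.0005]
in last frame [-0.1     0.0001] dyaw -0.23828163289024928
```

```bash
python3 - <<'E'
from rig import env
print(env.close_job())
E
```

```text
the job is handed in; nothing more can be done
None
```

I laid the cream brick as the next one in the upper course and handed the job in at about 18 s. The system gave no verdict.

**What I did:**
- **Tipping:** I pressed the brick's thumb-gap end down with the fingers shut. The force rose to about 25 N once the brick was solid on the slope. Two wrist views put it at about 29.5° with its raised edge at z of about 0.079 m; the text implies 0.081 m.
- **Gripping:** I gripped the raised end with the tool leaning 20°. At the square-on 30° the last joint would have passed its range.
- **Laying:** I lifted the brick out, turned and levelled it, and lowered it with a gap of a few mm. I closed the gap to about 1 mm while the brick just touched, pressed it down to about 10 N, released and backed off.

**Last checks (wrist view after letting go):**

| Check | Measured | Allowed |
|---|---|---|
| New brick along the last brick | -0.100 m | -0.1045 to -0.097 m |
| Sideways offset | about 0.1 mm | 6 mm |
| Turn against the last brick | about 0.24° | 3° |

- **Height:** The height and level of the brick are judged only from its apparent size in the picture and from the side view. Both look even.
- **Screen:** The last brick appears within 1 mm of where it started, which is about the measuring error. I did not measure the other screen bricks again, but they look in place in the last pictures.
- **Other things:** In the last clear view of the tray, after the lift, the carbon block lay in its pocket. The plates and the tin look undisturbed in the last pictures, and I did not work near the mug. None of these was measured again.
- **Disagreement:** The gripper read about 48 mm across the 50 mm brick, which I put down to its calibration.

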